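# Load the specimen lift, set its cooling dial and let the winch down

### The arm

A 6-joint arm with a two-finger parallel gripper is mounted at the origin on the work surface. World frame = base frame: x ahead of the robot, y to its left, z up, the work surface at z = 0. Lengths are in m, angles in degrees, forces in N, time in s.
With the tool pointing down it reaches from about 0.4 to 0.825 m from the base axis. Payload 7 kg.
Tool frame: the origin (TCP) lies between the finger pads; the fingertips stand 22 mm ahead of it and the grasp point (between the pads) lies 3 mm ahead of it; z points along the fingers, y is the direction in which the jaws open and shut (so a half turn about z gives the same grasp; the last joint's range is limited). The gripper opens to 88 mm and grips with 3 to 60 N. Pads are 19 mm wide; open, the fingers measure 130 mm over their backs; the gripper's body (78 mm by 193 mm) begins 47 mm behind the grasp point.
Start: joints at [90.648, 20.546, 0.682, 0, -70.136, -16.507], TCP at [0.184, 0.649, 0.249] pointing down, gripper open.
Joint ranges: [-176.03, 176.03], [-82.01, 121.73], [-58.28, 71.71], [-173.87, 95.51], [-174.79, -0.11], [-173.66, 173.66]. Speed limits (degrees/s): [136.94, 136.94, 172.46, 180, 180, 180].

### API

Orientations are given as [roll, pitch, yaw] about the fixed x, y, z axes, in that order (R = Rz(yaw) Ry(pitch) Rx(roll)).
In Python, from plant import telemetry, cams, r gives the robot as it stands.
- The arm moves only by the tool carry_out, never from a script. Its argument "commands" is one flat list of numbers, 5 for each row, row after row: the shift along the world's x, y, z as a fraction of full scale, then the turn about the world's z as a fraction of full scale, then the gripper's target within -1 to 1 (shut at 1, half-way at 0, fully open at -1). In form: [x, y, z, turn, claw, x, y, z, turn, claw, ...]. A call has 1 to 8 rows; each row shifts and turns the commanded pose from where the row before left it; what a row does not reach is not made up. Full scale, the value 1, is 0.04 m for a shift and 4 degrees for a turn. A row lasts 1/10 s, in which the tool goes at most 50 mm and 8.59 degrees, less where a joint would pass 70% of its speed; a pose out of reach is approached as far as the arm can. A call with a number of a shift or a turn outside -1 to 1 is refused whole. A call with a gripper value outside its range is refused whole. The fingers move at their own pace and stop on an object; "grip_force" is the grip in N (left out, the last holds). Time passes only in rows, so rows that do not move let the fingers close. It gives the time, the measured TCP pose, the force and the opening at its end, in the units of the state.
- telemetry.get_state(): the state, without advancing time (a new reading comes with each control period).
- cams.capture(name): name is "side" or "top" or "wrist"; returns a dict with "frame" (420x560x3 uint8, red, green, blue), "camera_matrix" (3x3 intrinsics, pixels), "camera_from_world" (4x4, takes a point from world to camera coordinates); the wrist camera has in their place "mount" (4x4, takes a point from camera to tool coordinates, whose origin is the TCP and whose axes are the flange's). Camera axes: x right, y down, z forward; pixel columns grow to the right and rows downward; lengths in m; the calibration is good to about 2 mm. A picture is of the moment at which its call begins: read the wrist's pose just before it. There is no depth.
- r.close_job(): hands the job in, once; it reports no verdict.
The state is a dict: "time_s": time; "joints": joint angles; "qd": joint speeds; "joint_torque": joint torques, N m; "tcp_pos": TCP position; "eef_rot": TCP orientation; "contact_force": force on the tool from outside, world axes, zero at the start; "moment": the same for the moment, N m; "gripper_width": finger opening in m.
Only numpy, scipy, OpenCV 4.12 (cv2) and the standard library are available. Lean on these libraries where they do the work, as an engineer would, in place of code of your own. Each camera call takes 0.05 s, during which the arm holds its last target. There are 200 camera calls.

### The job

Slide every specimen sleeve on the bench, nose first, fully home into the lift's carrier, one to a bay, and turn the cooling dial under the guard plate from red to the green dot. Then lift the red winch pawl, let the load run the crank back slowly, and drop the pawl back into the ratchet when the carrier's red pointer is level with the green flag, to within about a tooth or so. Leave the flag, dishes, jar and tip box where they are, and never let the carrier drop.

Things in the scene. Friction and masses are not known exactly. Their poses are not given: they have to be found in the camera images.
- lift_floor (a point): Centre of the carrier's bay floor (upper face). The carrier is an aluminium block of four side-by-side tunnels with a clear plastic roof, 100 x 182 x 43 mm (x, y, z; underside 6 mm below this point), hanging over the well, whose front wall clears the tails of sleeves by 6 mm only if they are fully home. x axis: from its open mouth (robot's side) to its closed back; z up. It starts 88 mm above the bench and goes down at most 68 mm.
- hoist: The fixed lift; origin on the bench under the middle of the carrier, axes as lift_floor's. Its white well: rim 55 mm above the bench, front wall 80 mm; outside from 97 mm in front (-x) to 65 mm behind, 204 mm along y. The winch stands on its +y side, wheel 178 mm from the middle, black side plates to 168 mm high; post of the green flag behind (+x 85, y 20 mm), 160 mm high
- carrier (a joint): Height of the carrier against its start, m: 0 at the start, negative when let down (to -0.068). It follows the crank: 0.025 m per rad.
- crank (a joint): Winch crank, rad: 0 at the start, negative as it runs back. Pawl lifted: the carrier's weight turns it back by itself, slowed by a drag brake to 0.1 to 0.22 rad/s (2.5 to 5.5 mm/s at the carrier). Pawl down: it cannot turn back; teeth are 0.262 rad apart (6.5 mm at the carrier), so after dropping the pawl it runs on up to one tooth. Winding it forward raises the carrier, the pawl clicking, to +0.24 at most.
- pawl (a joint): Angle of the winch pawl, rad: 0 fully down in the ratchet, grows as it is lifted, stop at 0.5. It clears the teeth from about 0.11; 0.25 is a good lift. A weak spring and its weight (about 2 N at the knob) drop it back when let go.
- pawl_grip (a point): Grip point of the pawl's upright red knob: shank 16 mm in diameter, 30 mm long, this point half-way up (about 181 mm above the bench at rest); head 25 mm in diameter, 7 mm thick, from 14 mm above this point. Axes as the hoist's when down. It lies 100 mm ahead (+x) of the pivot and rises on an arc about it. Crank arm and handle turn beyond 58 mm to its +y side, up to 188 mm above the bench.
- pawl_pivot (a point): Pivot of the pawl; its hinge runs along the lift's y axis.
- pointer (a point): Red pointer bar on the back (+x side) of the carrier, moving with it; this point is on its tip, 128 mm above the bench at the start.
- flag_mark (a point): Level mark: tip of the green flag on the fixed post behind the carrier; its height differs from start to start (30 to 60 mm below the pointer's starting height). It must not be shifted.
- dial (a joint): Cooling dial angle, rad, growing clockwise seen from above. The white-lined end of its bar points at the red dot at 0 and at the green dot at 1.2; stop at 2.4. It turns stiffly (0.05 N m) and stays where it is left.
- dial_grip (a point): On the dial's axis, at mid-height of its upright grip bar (50 mm long along this point's x, 12 mm thick along y, 13 mm above and below this point), 39 mm above the bench. Sunk under a guard plate (130 mm square, upper face 73 mm above the bench) with an 86 mm square opening centred on the dial; below are a disc 60 mm in diameter to 23 mm high and a floor at 12 mm. Enter with fingers about 30 mm apart.
- bay1 (a point): Centre of a bay's mouth (33 mm wide, 33 mm high, 85 mm deep; bays are numbered from the -y side, 43 mm apart); x axis points into the bay. Its floor is 16.5 mm below this point. A sleeve that is fully home has its middle 25 mm in from the mouth, its tail standing 35 mm out.
- bay2 (a point): As bay1, the next bay towards +y.
- bay3 (a point): As bay1, the next bay towards +y.
- bay4 (a point): As bay1, the next bay towards +y.
- sleeve1_mid (a point): Centre of the specimen sleeve with the blue tail: white square bar 120 x 30 x 30 mm, 0.11 kg; x axis lengthwise towards the narrower nose (last 12 mm, 23 mm square), the coloured 22 mm at the other end. None if absent.
- sleeve2_mid (a point): Centre of the like sleeve with the orange tail. None if absent.
- sleeve3_mid (a point): Centre of the like sleeve with the green tail. None if absent.
- sleeve4_mid (a point): Centre of the like sleeve with the yellow tail. None if absent.
- dishes_mid (a point): Centre of a stack of two clear dishes, 60 mm in diameter, 23 mm high; leave alone.
- jar_mid (a point): Centre of a jar with a blue cap, 60 mm in diameter, 90 mm high; leave alone.
- tipbox_mid (a point): Centre of a blue pipette-tip box 80 x 120 x 50 mm; leave alone.

How it is judged (in metres and radians):
On the way, in this order (a step that is already met when the one before it is completed fails the run):
1. every sleeve is fully home in a bay and the dial stands at the green dot, in any order (x of sleeve1_mid in the frame of lift_floor between -0.0325 and -0.015 m and y of sleeve1_mid in the frame of lift_floor between -0.085 and 0.085 m and z of sleeve1_mid in the frame of lift_floor between 0.009 and 0.024 m and x of sleeve2_mid in the frame of lift_floor between -0.0325 and -0.015 m and y of sleeve2_mid in the frame of lift_floor between -0.085 and 0.085 m and z of sleeve2_mid in the frame of lift_floor between 0.009 and 0.024 m and x of sleeve3_mid in the frame of lift_floor between -0.0325 and -0.015 m and y of sleeve3_mid in the frame of lift_floor between -0.085 and 0.085 m and z of sleeve3_mid in the frame of lift_floor between 0.009 and 0.024 m and x of sleeve4_mid in the frame of lift_floor between -0.0325 and -0.015 m and y of sleeve4_mid in the frame of lift_floor between -0.085 and 0.085 m and z of sleeve4_mid in the frame of lift_floor between 0.009 and 0.024 m and value of joint dial between 1 and 1.4 rad), for 0.2 s.
2. the pawl is lifted clear and the crank runs back (value of joint pawl above 0.09 rad and velocity of joint crank below -0.05 rad/s), for 0.2 s.
3. the pointer stands level with the flag, held by the pawl (z of pointer in the frame of flag_mark between -0.01 and 0.01 m and value of joint pawl below 0.05 rad and velocity of joint carrier above -0.002 m/s), for 0.3 s.
At the end, for the whole second after the job is handed in: Every sleeve present lies fully home (within 7 mm of the bay's back) in a bay of the carrier and at rest, the dial is within 0.2 rad of the green dot (1.2), the carrier's pointer is within 10 mm in height of the green flag, and the pawl is down in the ratchet, holding the load (all of step 1 and all of step 3 and linear speed of each of sleeve1, sleeve2, sleeve3, sleeve4 below 0.02 m/s); the robot touches nothing.
It fails at once if the carrier runs down fast (over 40 mm/s) (velocity of joint carrier below -0.04 m/s).
It fails at once if the flag is shifted (distance of flag_mark from where it was at the start of the episode above 0.006 m).
It fails at once if the dishes, jar or tip box are moved by more than 3 cm (distance of any of dishes_mid, jar_mid, tipbox_mid from where it was at the start of the episode above 0.03 m).
Of sleeve1, sleeve2, sleeve3, sleeve4 only 3 to 4 are there at a start; the rules pass over those that are not, and their reading is None.
At some moment in a run one of sleeve1, sleeve2, sleeve3, sleeve4 may be knocked a few centimetres aside while the robot is not near it.
It also fails if it takes over 210 s, if anything falls off the work surface, if the arm or the gripper's body presses on something with over 40 N, if the wrist force passes 120 N, or if a joint passes its speed limit or range.

## Working session

There is one attempt and no reset: what is moved stays moved. The work goes in short steps, Python scripts to look and compute and a tool call to move; the robot and the scene stay as the last step left them, time stands still between calls to the robot, and variables do not carry over. Pictures are saved under pics/ and viewed, about 12 in all and at most 16, crops included, and the job is handed in when it is done.

Besides the shell and the picture viewer there is one more tool, called after ">>>" in YAML: its name, and indented under it one key for each argument. carry_out: Moves the arm, as the interface text tells. Shift numbers are shares of 0.04 m and turn numbers shares of 4 degrees, none past 1 either way. Its arguments: {"type":"object","properties":{"commands":{"type":"array"},"grip_force":{"type":"number"}},"required":["commands"]}

```bash
mkdir -p pics; ls; cat > h.py <<'E'
import numpy as np, cv2
from plant import telemetry, cams, r
from scipy.spatial.transform import Rotation as Ro
def snap(n,f):
    s=telemetry.get_state(); c=cams.capture(n)
    cv2.imwrite('pics/'+f,cv2.cvtColor(c['frame'],cv2.COLOR_RGB2BGR))
    K=np.array(c['camera_matrix'])
    if 'camera_from_world' in c: T=np.array(c['camera_from_world'])
    else:
        W=np.eye(4); W[:3,:3]=Ro.from_euler('xyz',s['eef_rot'],degrees=True).as_matrix(); W[:3,3]=s['tcp_pos']
        T=np.linalg.inv(W@np.array(c['mount']))
    np.savez('pics/'+f[:-4]+'.npz',K=K,T=T); return s
def cal(f):
    d=np.load('pics/'+f+'.npz'); return d['K'],d['T']
def ray(f,u,v,z):
    K,T=cal(f); i=np.linalg.inv(T); d=i[:3,:3]@np.linalg.inv(K)@[u,v,1]; o=i[:3,3]
    return o+d*(z-o[2])/d[2]
def proj(f,p):
    K,T=cal(f); q=T[:3,:3]@np.array(p)+T[:3,3]; q=K@q; return q[:2]/q[2]
def tri(obs):
    A=[];b=[]
    for f,u,v in obs:
        K,T=cal(f); i=np.linalg.inv(T); d=i[:3,:3]@np.linalg.inv(K)@[u,v,1]; d/=np.linalg.norm(d); P=np.eye(3)-np.outer(d,d)
        A.append(P); b.append(P@i[:3,3])
    return np.linalg.solve(sum(A),sum(b))
def big(f,o,x0,y0,x1,y1):
    im=cv2.imread('pics/'+f+'.png')[y0:y1,x0:x1]; k=min(800/(x1-x0),600/(y1-y0))
    cv2.imwrite('pics/'+o,cv2.resize(im,None,fx=k,fy=k,interpolation=cv2.INTER_CUBIC)); print(k)
E
python3 - <<'E'
from h import *
print(snap('top','t0.png')); snap('side','s0.png')
big('t0','t0b.png',0,0,560,420);big('s0','s0b.png',0,0,560,420)
for f in('t0','s0'): K,T=cal(f); print(K[0,0],np.linalg.inv(T).round(3))
E
```

```text
pics
{'time_s': 0.0, 'joints': array([ 9.06475652e+01,  2.05936692e+01,  6.32904270e-01, -2.27071583e-02,
       -7.01351728e+01, -1.65054511e+01]), 'qd': array([-0.02932058, -0.03290287,  0.05643295, -0.01062482,  0.1345389 ,
       -0.0114402 ]), 'joint_torque': array([-4.73323835e-04, -5.82711017e+01,  2.93048537e+01,  6.99741796e+00,
        7.01118741e-03, -1.57665850e-04]), 'tcp_pos': array([0.18434571, 0.64885848, 0.2475827 ]), 'eef_rot': array([ 1.79901951e+02, -6.79336620e-03, -1.58656139e+01]), 'contact_force': array([ 0.69298364,  0.04411886, -0.37666094]), 'moment': array([ 0.02242331,  0.00341393, -0.01724027]), 'gripper_width': 0.08783898430322384}
1.4285714285714286
1.4285714285714286
431.84263812878356 [[ 0.018 -0.997  0.069  0.541]
 [-1.    -0.019 -0.009  0.055]
 [ 0.01  -0.069 -0.998  1.186]
 [ 0.     0.     0.     1.   ]]
421.92541395370785 [[-0.889 -0.365  0.276  0.311]
 [-0.458  0.704 -0.543  0.634]
 [ 0.004 -0.609 -0.793  0.953]
 [ 0.     0.     0.     1.   ]]
```

View pics/t0b.png

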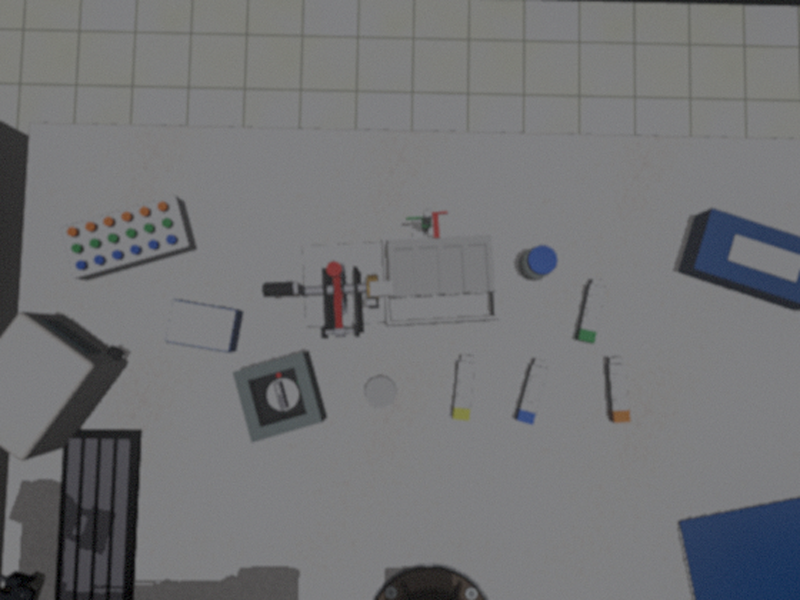

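View pics/s0b.png

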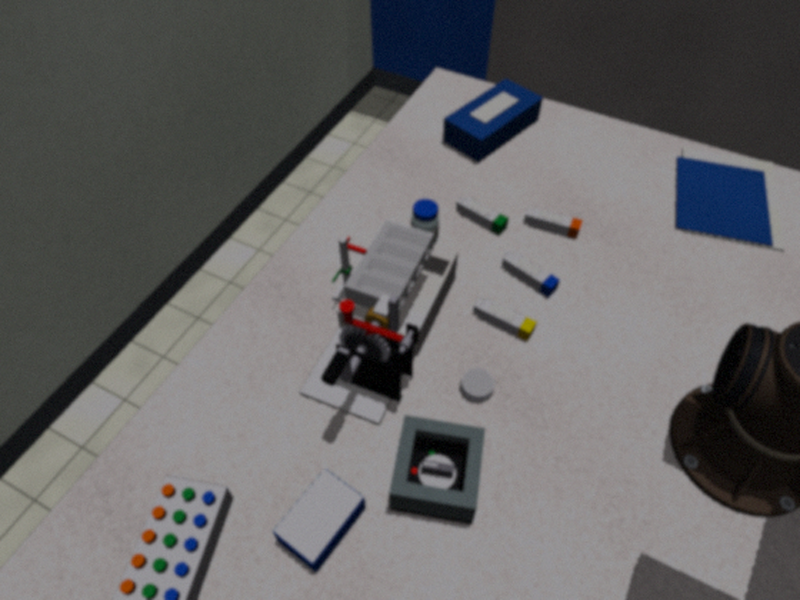

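Both views show four sleeves with noses towards +x, the hoist in the middle of the bench and the dial at (282,393) in the enlarged top view. I'll take enlarged crops to get positions.

```bash
python3 - <<'E'
from h import *
big('t0','t0c.png',160,140,360,290)
big('s0','s0c.png',200,150,360,270)
im=cv2.cvtColor(cv2.imread('pics/t0.png'),cv2.COLOR_BGR2HSV)
for n,lo,hi in(('blue',105,125),('orange',5,17),('green',45,80),('yellow',22,34)):
    m=cv2.inRange(im,(lo,120,60),(hi,255,255)); k,l,st,c=cv2.connectedComponentsWithStats(m)
    for i in range(1,k):
        if 20<st[i,4]<150 and c[i][1]>190: print(n,st[i],c[i].round(1),ray('t0',*c[i],.03).round(3))
E
```

```text
4.0
5.0
blue [362 288  12   8  64] [367.5 291.4] [ 0.4   -0.168  0.03 ]
orange [429 288  11   7  59] [434.3 291.2] [ 0.403 -0.346  0.03 ]
```

View pics/t0c.png

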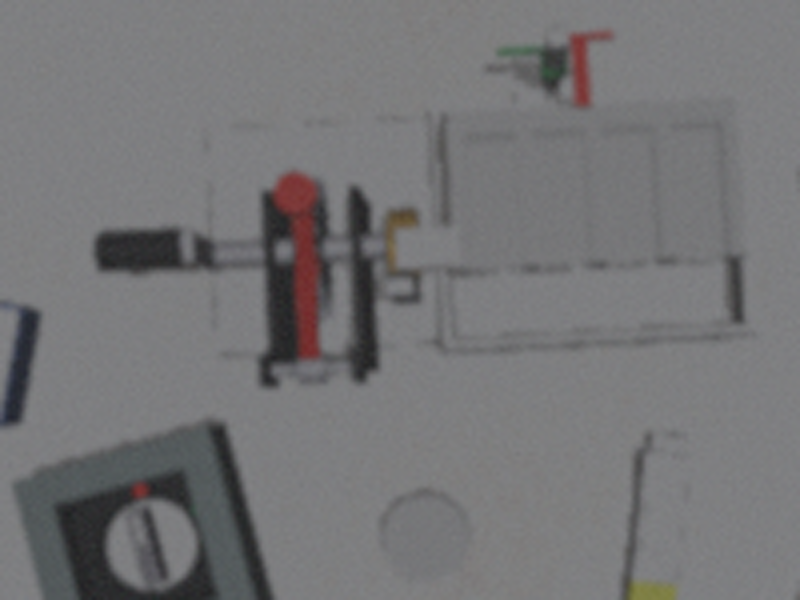

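View pics/s0c.png

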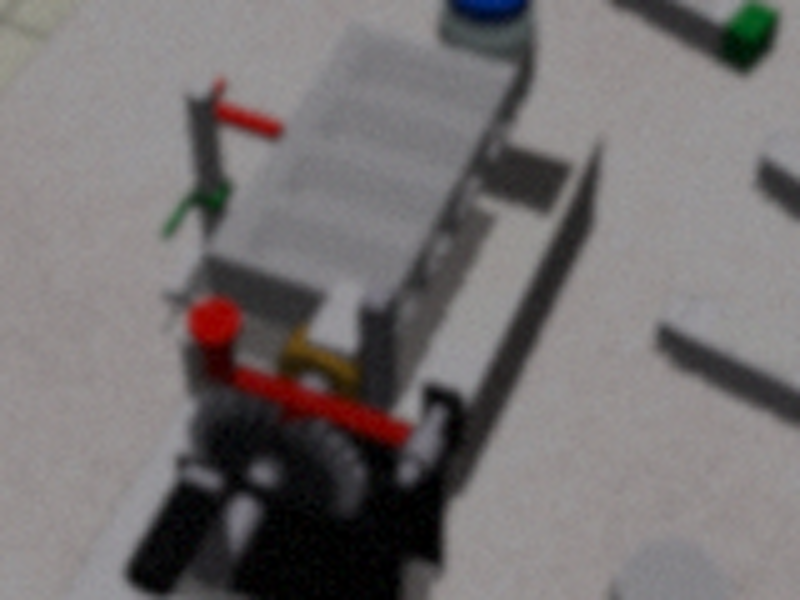

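```bash
python3 - <<'E'
from h import *
def c(u,v): return u/4+160,v/4+140
for n,u,v,z in(('FL',440,270,.125),('FR',742,258,.125),('BR',735,100,.125),('BL',440,112,.125),('wellFL',440,351,.08),('wellFR',752,336,.08),('wellIFL',455,337,.08),
 ('div1',655,190,.125),('div2',587,190,.125),('div3',519,190,.125),
 ('knob',295,192,.202),('pivot',310,358,.165),('pl_in_f',365,372,.168),('pl_in_b',355,190,.168),('pl_outb',272,192,.168),
 ('flagtip',500,50,.08),('pointer tip',610,35,.128),('ptr root',582,100,.128),('dial',153,546,.052),('dialbar1',148,512,.052),('dialbar2',160,580,.052),('red',141,491,.023),('dish',424,535,.023)):
    print(n,ray('t0',*c(u,v),z).round(3))
def b(u,v): return u/1.42857,v/1.42857
for n,t,nn in(('yellow',(460,414),(466,356)),('blue',(526,417),(541,361)),('green',(586,337),(596,281)),('orange',(620,416),(612,357))):
    p=ray('t0',*b(*t),.03);q=ray('t0',*b(*nn),.025);print(n,p.round(3),q.round(3),np.degrees(np.arctan2(*(q-p)[1::-1])).round(1))
print('tri knob',tri([('t0',*c(295,192)),('s0',200+215/5,150+322/5)]).round(3))
print('tri flagtip',tri([('t0',*c(500,50)),('s0',200+167/5,150+233/5)]).round(3))
print('tri ptrtip',tri([('t0',*c(610,35)),('s0',200+219/5,150+83/5)]).round(3))
E
```

```text
FL [0.611 0.092 0.125]
FR [ 0.622 -0.094  0.125]
BR [ 0.721 -0.089  0.125]
BL [0.709 0.094 0.125]
wellFL [0.562 0.092 0.08 ]
wellFR [ 0.576 -0.108  0.08 ]
wellIFL [0.572 0.083 0.08 ]
div1 [ 0.663 -0.04   0.125]
div2 [0.663 0.002 0.125]
div3 [0.662 0.044 0.125]
knob [0.649 0.173 0.202]
pivot [0.555 0.166 0.165]
pl_in_f [0.548 0.133 0.168]
pl_in_b [0.655 0.142 0.168]
pl_outb [0.653 0.191 0.168]
flagtip [0.758 0.058 0.08 ]
pointer tip [ 0.759 -0.011  0.128]
ptr root [0.718 0.006 0.128]
dial [0.433 0.277 0.052]
dialbar1 [0.455 0.281 0.052]
dialbar2 [0.411 0.272 0.052]
red [0.466 0.292 0.023]
dish [0.441 0.102 0.023]
yellow [ 0.402 -0.047  0.03 ] [ 0.509 -0.058  0.025] -5.5
blue [ 0.398 -0.17   0.03 ] [ 0.502 -0.199  0.025] -15.4
green [ 0.549 -0.282  0.03 ] [ 0.655 -0.303  0.025] -11.0
orange [ 0.403 -0.345  0.03 ] [ 0.512 -0.332  0.025] 6.7
tri knob [0.649 0.173 0.201]
tri flagtip [0.757 0.057 0.077]
tri ptrtip [ 0.759 -0.01   0.129]
```

>>> carry_out:
  commands: [0.62,-0.93,0,0.77,0.3,0.62,-0.93,0,0.77,0.3,0.62,-0.93,0,0.77,0.3,0.62,-0.93,0,0.77,0.3,0.62,-0.93,0,0.77,0.3]
  grip_force: 30

```text
time_s: 0.6
tcp_pos: [0.309, 0.4615, 0.2482]
eef_rot: [180.0, 0.0, -0.3]
contact_force: [1.1, 0.5, 1.2]
gripper_width: 0.0533
```

>>> carry_out:
  commands: [0.62,-0.93,0,0.77,0.3,0.62,-0.93,0,0.77,0.3,0.62,-0.93,0,0.77,0.3,0.62,-0.93,0,0.77,0.3,0.62,-0.93,0,0.77,0.3,0,0,0,0,0.3,0,0,0,0,0.3]

```text
time_s: 1.3
tcp_pos: [0.4329, 0.2762, 0.2484]
eef_rot: [180.0, 0.0, 14.8]
contact_force: [-0.9, 0.1, -0.3]
gripper_width: 0.0311
```

```bash
python3 - <<'E'
from h import *
s=snap('wrist','w1.png'); print(s['tcp_pos'],s['eef_rot'],s['gripper_width'],s['contact_force'])
K,T=cal('w1'); print(K[0,0],np.linalg.inv(T).round(3))
big('w1','w1b.png',0,0,560,420)
E
```

```text
[0.4328895  0.27619454 0.24838418] [1.79996010e+02 1.86083208e-02 1.47704803e+01] 0.03112191972311268 [-0.86080485  0.10038309 -0.29844691]
312.78807339876727 [[ 0.257 -0.934 -0.25   0.5  ]
 [-0.967 -0.248 -0.067  0.293]
 [ 0.     0.259 -0.966  0.384]
 [ 0.     0.     0.     1.   ]]
1.4285714285714286
```

View pics/w1b.png

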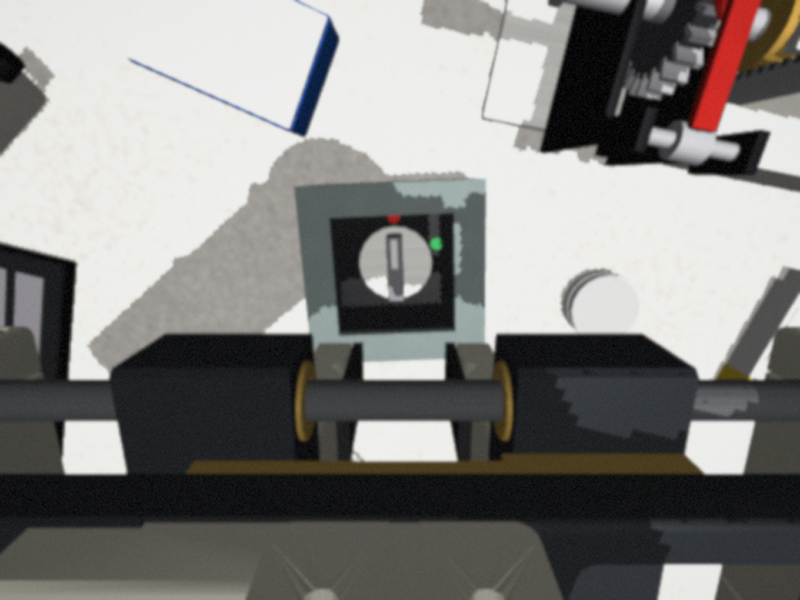

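```bash
python3 - <<'E'
from h import *
k=1.42857
for n,u,v,z in(('disc',396,262.5,.023),('b1',395.5,234,.052),('b2',396.5,300,.052),('red',394,218,.012),('green',436,243.5,.012)):
    print(n,ray('w1',u/k,v/k,z).round(4))
E
```

```text
disc [0.4337 0.2817 0.023 ]
b1 [0.4597 0.2884 0.052 ]
b2 [0.4108 0.2749 0.052 ]
red [0.4672 0.2923 0.012 ]
green [0.4558 0.2531 0.012 ]
```

>>> carry_out:
  commands: [0.04,0.14,-0.5,0.15,0.3,0,0,-0.9,0,0.3,0,0,-0.9,0,0.3,0,0,-0.9,0,0.3,0,0,-0.9,0,0.3,0,0,-0.6,0,0.3,0,0,-0.28,0,0.3,0,0,0,0,0.3]

```text
time_s: 2.15
tcp_pos: [0.4331, 0.2831, 0.0481]
eef_rot: [179.9, 0.1, 15.6]
contact_force: [-0.1, -0.2, 0.5]
gripper_width: 0.0306
```

>>> carry_out:
  commands: [0,0,0,0,0.9,0,0,0,0,0.9,0,0,0,0,0.9,0,0,0,0,0.9]

```text
time_s: 2.55
tcp_pos: [0.4346, 0.2837, 0.0506]
eef_rot: [-179.9, -0.1, 15.6]
contact_force: [-1.7, 1.2, 6.2]
gripper_width: 0.0112
```

>>> carry_out:
  commands: [0,0,0,-1,1,0,0,0,-1,1,0,0,0,-1,1,0,0,0,-1,1,0,0,0,-1,1,0,0,0,-1,1,0,0,0,-1,1,0,0,0,-1,1]

```text
time_s: 3.35
tcp_pos: [0.4345, 0.2828, 0.0506]
eef_rot: [-180.0, -0.1, -16.6]
contact_force: [-1.8, -3.6, 9.5]
gripper_width: 0.0116
```

>>> carry_out:
  commands: [0,0,0,-1,1,0,0,0,-1,1,0,0,0,-1,1,0,0,0,-1,1,0,0,0,-1,1,0,0,0,-1,1,0,0,0,-1,1,0,0,0,-1,1]

```text
time_s: 4.15
tcp_pos: [0.434, 0.282, 0.0506]
eef_rot: [180.0, -0.0, -48.6]
contact_force: [-2.5, -4.2, 12.3]
gripper_width: 0.0117
```

>>> carry_out:
  commands: [0,0,0,-1,1,0,0,0,-0.4,1,0,0,0,0,1,0,0,0,0,0.3,0,0,0,0,0.3,0,0,0,0,0.3]

```text
time_s: 4.75
tcp_pos: [0.4342, 0.283, 0.0495]
eef_rot: [-180.0, 0.0, -54.1]
contact_force: [-0.1, -0.2, -0.9]
gripper_width: 0.0285
```

>>> carry_out:
  commands: [0,0,0.5,0,0.3,0,0,1,0,0.3,0,0,1,0,0,0,0,1,0,0,0,0,1,0,-0.2,0,0,0.5,0,-0.2,0,0,0,0,-0.2]

```text
time_s: 5.45
tcp_pos: [0.4353, 0.2841, 0.253]
eef_rot: [-179.6, 0.1, -54.0]
contact_force: [-0.3, 0.0, 0.1]
gripper_width: 0.052
```

```bash
python3 - <<'E'
from h import *
s=snap('wrist','w2.png'); print(s['tcp_pos'],s['eef_rot'],s['gripper_width'],s['contact_force'])
big('w2','w2b.png',0,0,560,420)
E
```

```text
[0.4352576  0.28408838 0.25295694] [-1.79641312e+02  7.64984816e-02 -5.40378470e+01] 0.052014923987867535 [-0.3263619   0.01756088  0.07254733]
1.4285714285714286
```

View pics/w2b.png

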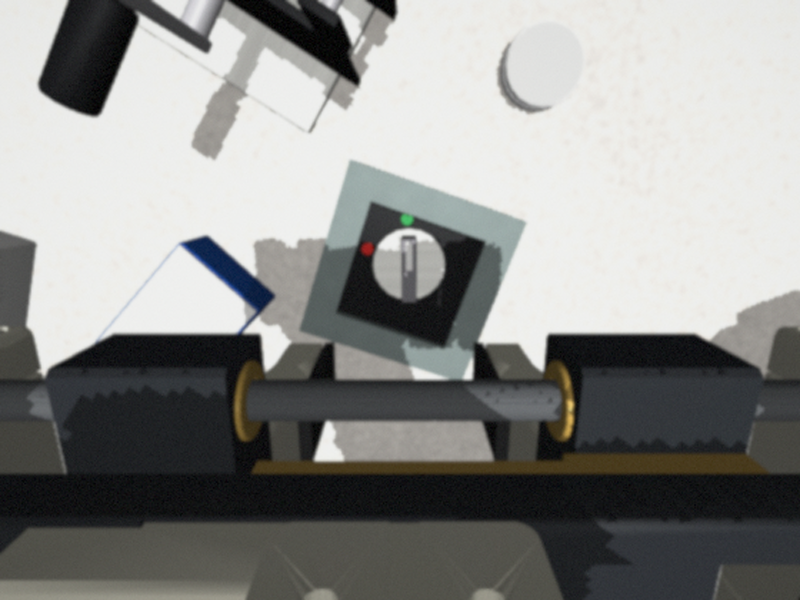

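The white-lined end of the bar (409,238) points at the green dot (407,219), so the dial is done. Next I'll view the carrier mouth.

>>> carry_out:
  commands: [0.1,-0.49,0,0.965,-0.5,0.1,-0.49,0,0.965,-0.5,0.1,-0.49,0,0.965,-0.5,0.1,-0.49,0,0.965,-0.5,0.1,-0.49,0,0.965,-0.5,0.1,-0.49,0,0.965,-0.5,0.1,-0.49,0,0.965,-0.5,0.1,-0.49,0,0.965,-0.5]

```text
time_s: 6.3
tcp_pos: [0.4655, 0.125, 0.2479]
eef_rot: [179.9, 0.1, -23.0]
contact_force: [0.5, -0.8, -0.2]
gripper_width: 0.0653
```

>>> carry_out:
  commands: [0.1,-0.49,0,0.965,-1,0.1,-0.49,0,0.965,-1,0.1,-0.49,0,0.965,-1,0.1,-0.49,0,0.965,-1,0.1,-0.49,0,0.965,-1,0.1,-0.49,0,0.965,-1,0.1,-0.49,0,0.965,-1,0,0,0,0,-1]

```text
time_s: 7.1
tcp_pos: [0.4936, -0.0127, 0.2478]
eef_rot: [180.0, 0.2, 3.8]
contact_force: [-0.1, -0.1, 0.3]
gripper_width: 0.0875
```

```bash
python3 - <<'E'
from h import *
s=snap('wrist','w3.png'); print(s['tcp_pos'],s['eef_rot'],s['gripper_width'],s['contact_force'])
big('w3','w3b.png',80,0,480,260)
snap('top','t1.png')
E
```

```text
[ 0.49356031 -0.01272877  0.24780784] [1.79963542e+02 1.55345684e-01 3.82722606e+00] 0.08746482894757517 [-0.14768393 -0.05217637  0.27566827]
2.0
```

View pics/w3b.png

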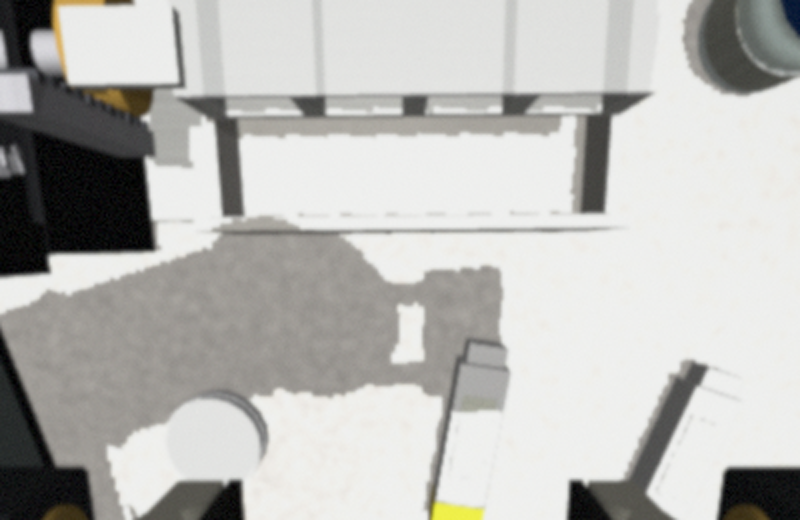

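```bash
python3 - <<'E'
from h import *
c=lambda u,v:(u/2+80,v/2)
def L(a,b,z):
    p=ray('w3',*c(*a),z);q=ray('w3',*c(*b),z);d=p-q
    print(p.round(4),q.round(4),'mid',((p+q)/2).round(4),'len',np.hypot(*d[:2]).round(4),'yaw',np.degrees(np.arctan2(-d[0],d[1])).round(2))
L((180,95),(655,93),.125); L((217,116),(612,114),.082)
L((212,232),(622,228),.08); L((212,216),(622,213),.08)
for u in(319,415,510):print(ray('w3',*c(u,95),.125).round(4))
for u in(314,414,515):print(ray('w3',*c(u,106),.1).round(4))
# predicted front corners for hypotheses
for yw in(3.4,3.8,4.2):
  for C in((.666,.001),(.666,-.001)):
    R=Ro.from_euler('z',yw,degrees=True).as_matrix()
    o=[]
    for x,y,z in((-.05,.091,.125),(-.05,-.091,.125),(-.05,.091,.082),(-.05,-.091,.082),(-.097,.102,.08),(-.097,-.102,.08)):
        p=proj('w3',R@[x,y,0]+[C[0],C[1],z]);o.append(((p-[80,0])*2).round(0).tolist())
    print(yw,C,o)
im=cv2.cvtColor(cv2.imread('pics/t1.png'),cv2.COLOR_BGR2HSV)
E
```

```text
[0.6126 0.0791 0.125 ] [ 0.6255 -0.0988  0.125 ] mid [ 0.6191 -0.0098  0.125 ] len 0.1784 yaw 4.16
[0.6134 0.0776 0.082 ] [ 0.6262 -0.0963  0.082 ] mid [ 0.6198 -0.0093  0.082 ] len 0.1744 yaw 4.2
[0.564 0.081 0.08 ] [ 0.5788 -0.109   0.08  ] mid [ 0.5714 -0.014   0.08  ] len 0.1906 yaw 4.47
[0.5711 0.0809 0.08  ] [ 0.5854 -0.108   0.08  ] mid [ 0.5782 -0.0135  0.08  ] len 0.1894 yaw 4.33
[0.6162 0.0271 0.125 ]
[ 0.6187 -0.0089  0.125 ]
[ 0.6211 -0.0445  0.125 ]
[0.617  0.0324 0.1   ]
[ 0.6198 -0.0088  0.1   ]
[ 0.6227 -0.0505  0.1   ]
3.4 (0.666, 0.001) [[154.0, 99.0], [637.0, 104.0], [192.0, 121.0], [603.0, 125.0], [177.0, 231.0], [616.0, 236.0]]
3.4 (0.666, -0.001) [[159.0, 99.0], [643.0, 104.0], [196.0, 121.0], [607.0, 125.0], [182.0, 232.0], [620.0, 236.0]]
3.8 (0.666, 0.001) [[155.0, 100.0], [639.0, 102.0], [193.0, 122.0], [603.0, 123.0], [179.0, 233.0], [617.0, 234.0]]
3.8 (0.666, -0.001) [[161.0, 101.0], [644.0, 102.0], [197.0, 123.0], [608.0, 124.0], [183.0, 233.0], [621.0, 234.0]]
4.2 (0.666, 0.001) [[156.0, 102.0], [640.0, 100.0], [193.0, 124.0], [604.0, 122.0], [181.0, 235.0], [619.0, 232.0]]
4.2 (0.666, -0.001) [[162.0, 103.0], [645.0, 100.0], [198.0, 124.0], [609.0, 122.0], [185.0, 235.0], [623.0, 233.0]]
```

```bash
python3 - <<'E'
from h import *
s=snap('wrist','w4.png'); print(s['tcp_pos'],s['eef_rot'])
a=cv2.imread('pics/w3.png').astype(int);b=cv2.imread('pics/w4.png').astype(int);print(abs(a-b).mean(), cv2.phaseCorrelate(a.mean(2).astype(np.float32),b.mean(2).astype(np.float32)))
c=lambda u,v:(u/2+80,v/2)
print('dish',ray('w3',*c(213,440),.023)); print('ynose top front', ray('w3',*c(487,341),.0265), 'body front edge mid',ray('w3',*c(484,362),.03))
c=lambda u,v:(u/4+160,v/4+140)
print('top: dish',ray('t0',*c(424,535),.023),'body front',ray('t0',*c(668,450),.03))
# where known TCP fingertip appears in top t1: project
print(proj('t1',s['tcp_pos']))
big('t1','t1c.png',200,170,440,350)
E
```

```text
[ 0.49357971 -0.01142467  0.24817264] [1.79983216e+02 1.15480772e-01 3.69983919e+00]
4.321617063492064 ((0.8375501298691574, 0.17679907046101562), 0.88443635888551)
dish [0.44340612 0.09866514 0.023     ]
ynose top front [ 0.51477786 -0.05946729  0.0265    ] body front edge mid [ 0.50314636 -0.05849535  0.03      ]
top: dish [0.44065483 0.10219001 0.023     ] body front [ 0.50030196 -0.05945514  0.03      ]
[314.72478252 258.95270916]
3.3333333333333335
```

View pics/t1c.png

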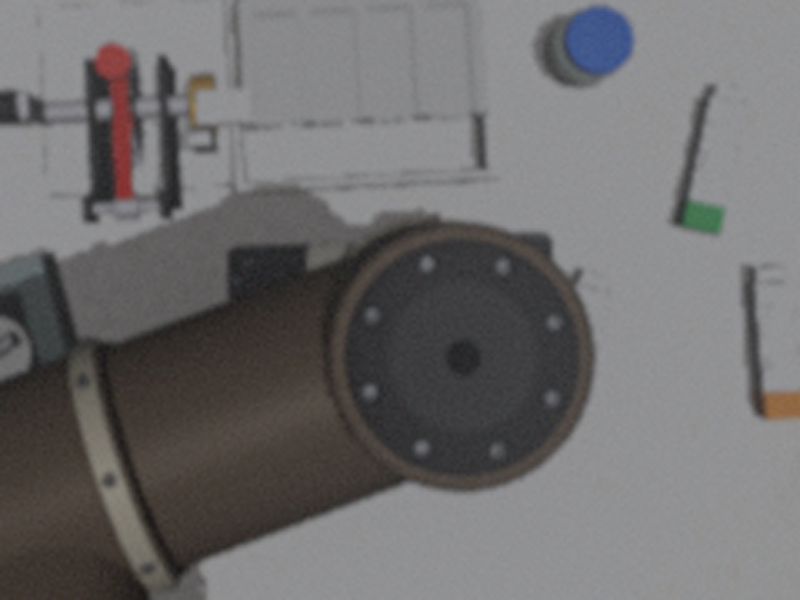

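>>> carry_out:
  commands: [0.8,0,0,0.1,-1,0.8,0,0,0,-1,0.6,0,0,0,-1,0,0,0,0,-1,0,0,0,0,-1,0,0,0,0,-1,0,0,0,0,-1]

```text
time_s: 7.95
tcp_pos: [0.5814, -0.0108, 0.2497]
eef_rot: [-180.0, -0.0, 4.3]
contact_force: [-0.6, 0.6, 0.8]
gripper_width: 0.0879
```

```bash
cat >> h.py <<'E'
def avg(n,f,k=5):
    P=[];E=[];I=[]
    for _ in range(k):
        s=telemetry.get_state(); c=cams.capture(n); P.append(s['tcp_pos']); e=np.array(s['eef_rot']); e[0]%=360; E.append(e); I.append(c['frame'].astype(float))
    p=np.mean(P,0);e=np.mean(E,0); print('avg',p.round(4),e.round(2),'sd',np.std(P,0).round(4),np.std(E,0).round(2))
    cv2.imwrite('pics/'+f,cv2.cvtColor(np.mean(I,0).astype(np.uint8),cv2.COLOR_RGB2BGR)); K=np.array(c['camera_matrix'])
    if n=='wrist':
        W=np.eye(4); W[:3,:3]=Ro.from_euler('xyz',e,degrees=True).as_matrix(); W[:3,3]=p
        T=np.linalg.inv(W@np.array(c['mount']))
    else: T=np.array(c['camera_from_world'])
    np.savez('pics/'+f[:-4]+'.npz',K=K,T=T)
E
python3 - <<'E'
from h import *
avg('wrist','w5.png')
big('w5','w5b.png',80,0,480,260)
E
```

```text
avg [ 0.5816 -0.0109  0.2498] [ 1.8001e+02 -3.0000e-02  4.2500e+00] sd [0.0001 0.0001 0.0001] [0.   0.01 0.  ]
2.0
```

View pics/w5b.png

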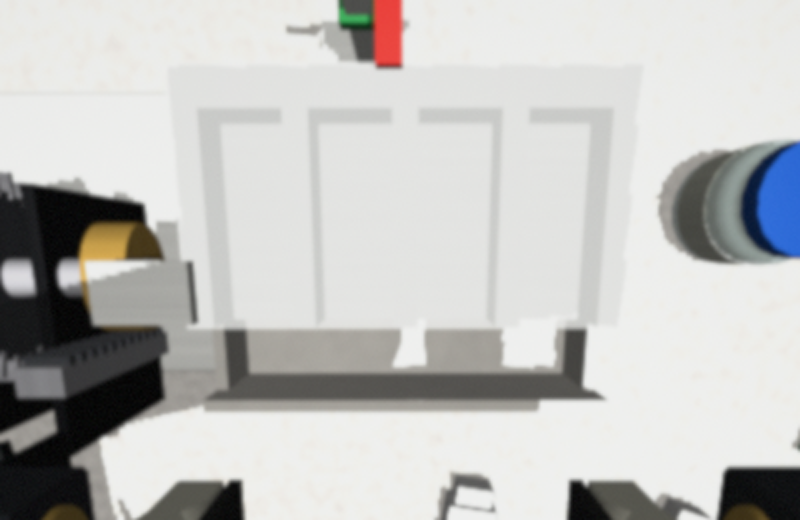

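```bash
python3 - <<'E'
from h import *
c=lambda u,v:(u/2+80,v/2)
P=[ray('w5',*c(*q),.125) for q in((169,66),(643,66),(193,326),(617,326))]
for p in P: print(p.round(4))
C=sum(P)/4;print('C',C, 'yaw back',np.degrees(np.arctan2(-(P[0]-P[1])[0],(P[0]-P[1])[1])),'front',np.degrees(np.arctan2(-(P[2]-P[3])[0],(P[2]-P[3])[1])),'w',np.linalg.norm(P[0]-P[1]),np.linalg.norm(P[2]-P[3]),'l',np.linalg.norm(P[0]-P[2]),np.linalg.norm(P[1]-P[3]))
a=(P[0]+P[1])/2;b=(P[2]+P[3])/2;print('axis yaw',np.degrees(np.arctan2(*(a-b)[1::-1])),a,b)
print('well front top inner/outer', ray('w5',*c(232,374),.08),ray('w5',*c(208,398),.08),ray('w5',*c(604,398),.08))
# yellow nose
E
```

```text
[0.7104 0.0867 0.125 ]
[ 0.7239 -0.0905  0.125 ]
[0.6136 0.0788 0.125 ]
[ 0.6269 -0.0967  0.125 ]
C [ 0.66872407 -0.00541918  0.125     ] yaw back 4.356262437791641 front 4.3565563138857435 w 0.17775994100427078 0.17598958663459305 l 0.09719181749204085 0.09719753622271642
axis yaw 4.1419593682320555 [ 0.71719247 -0.00190924  0.125     ] [ 0.62025567 -0.00892912  0.125     ]
well front top inner/outer [0.58472304 0.07449563 0.08      ] [0.57153678 0.08643833 0.08      ] [ 0.58662605 -0.11162313  0.08      ]
```

>>> carry_out:
  commands: [-0.87,-0.19,0,-0.51,-1,-0.87,-0.19,0,-0.51,-1,-0.87,-0.19,0,-0.51,-1,-0.87,-0.19,0,-0.51,-1,-0.86,-0.18,0,-0.52,-1,0,0,-0.9,0,-1,0,0,-0.9,0,-1,0,0,-0.9,0,-1]

```text
time_s: 9.0
tcp_pos: [0.4085, -0.0487, 0.1412]
eef_rot: [-179.9, -0.2, -6.0]
contact_force: [0.6, 0.3, -0.2]
gripper_width: 0.0878
```

>>> carry_out:
  commands: [0,0,-0.9,0,-1,0,0,-0.8,0,-1,0,0,-0.5,0,-1,0,0,-0.24,0,-1,0,0,0,0,-1]

```text
time_s: 9.5
tcp_pos: [0.4079, -0.0489, 0.0431]
eef_rot: [179.9, 0.1, -6.0]
contact_force: [-0.2, -0.3, 0.4]
gripper_width: 0.0878
```

```bash
python3 - <<'E'
from h import *
avg('wrist','w6.png',3)
big('w6','w6b.png',0,0,560,420)
E
```

```text
avg [ 0.4085 -0.0487  0.0438] [ 1.7998e+02  3.0000e-02 -5.9900e+00] sd [0.0005 0.0002 0.0006] [0.03 0.07 0.01]
1.4285714285714286
```

View pics/w6b.png

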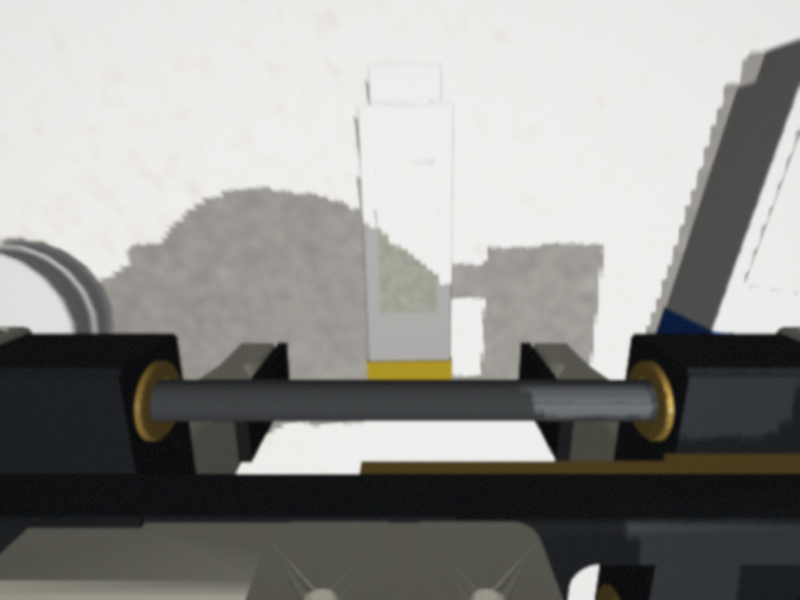

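```bash
python3 - <<'E'
from h import *
k=1.42857
for n,u,v,z in(('boundary(-38)',410,360,.03),('front(+48)',405,103,.03),('nose(+60)',404,64,.0265)): print(n,ray('w6',u/k,v/k,z).round(4))
E
```

```text
boundary(-38) [ 0.4145 -0.0525  0.03  ]
front(+48) [ 0.5    -0.0595  0.03  ]
nose(+60) [ 0.5118 -0.0604  0.0265]
```

>>> carry_out:
  commands: [0,0,-0.05,0,0.6,0,0,0,0,0.8,0,0,0,0,0.8,0,0,0,0,0.8,0,0,0,0,0.8,0,0,0,0,0.8,0,0,0,0,0.8]
  grip_force: 40

```text
time_s: 10.35
tcp_pos: [0.4084, -0.0487, 0.0418]
eef_rot: [180.0, 0.0, -6.0]
contact_force: [0.7, 0.4, 0.0]
gripper_width: 0.0375
```

>>> carry_out:
  commands: [0,0,0,0,0.8,0,0,0,0,0.8,0,0,0.7,0,0.8,0,0,0.8,0,0.8,0,0,0.74,0,0.8,0.5,0.6,0,0.65,0.8,0.5,0.6,0,0.65,0.8,0.5,0.6,0,0.65,0.8]

```text
time_s: 11.15
tcp_pos: [0.469, 0.0241, 0.1317]
eef_rot: [-180.0, -0.0, 1.9]
contact_force: [-0.1, 0.7, -1.6]
gripper_width: 0.0297
```

>>> carry_out:
  commands: [0.41,0.57,0,0.62,0.8,0,0,0,0,0.8,0,0,0,0,0.8]

```text
time_s: 11.45
tcp_pos: [0.4844, 0.0462, 0.1307]
eef_rot: [180.0, 0.1, 4.3]
contact_force: [-0.3, -0.0, -1.7]
gripper_width: 0.0291
```

```bash
python3 - <<'E'
from h import *
avg('wrist','w7.png',3)
s=telemetry.get_state();print(s['gripper_width'],s['contact_force'],s['moment'])
big('w7','w7b.png',0,0,560,420)
E
```

```text
avg [0.4842 0.0459 0.1308] [1.7998e+02 8.0000e-02 4.2600e+00] sd [0.0002 0.0003 0.0001] [0.   0.01 0.02]
0.029570581617036726 [ 0.30195613  0.30073915 -0.69271271] [-0.04933536  0.0206406  -0.0185291 ]
1.4285714285714286
```

View pics/w7b.png

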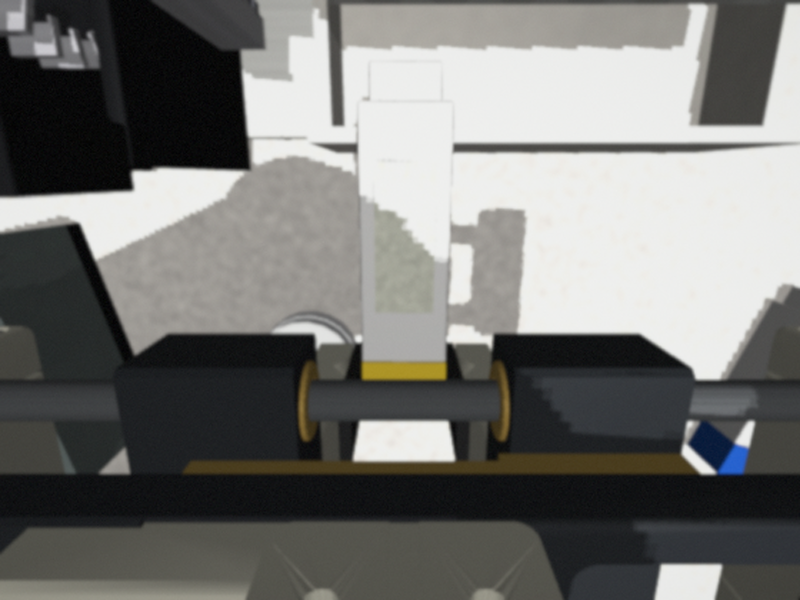

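>>> carry_out:
  commands: [0.35,0.026,0.01,0,0.8,0.35,0.026,0,0,0.8,0.3,0.023,0,0,0.8,0,0,0,0,0.8]

```text
time_s: 12.0
tcp_pos: [0.527, 0.0492, 0.1316]
eef_rot: [180.0, -0.0, 4.2]
contact_force: [0.0, 0.2, -1.5]
gripper_width: 0.0294
```

>>> carry_out:
  commands: [0.3,0.023,0,0,0.8,0.25,0.019,0,0,0.8,0,0,0,0,0.8]

```text
time_s: 12.3
tcp_pos: [0.5484, 0.0509, 0.1316]
eef_rot: [180.0, -0.0, 4.3]
contact_force: [-0.3, -0.5, -1.3]
gripper_width: 0.0295
```

```bash
python3 - <<'E'
from h import *
avg('wrist','w8.png',2)
s=telemetry.get_state();print(s['gripper_width'],s['contact_force'],s['moment'])
big('w8','w8b.png',0,0,560,420)
E
```

```text
avg [0.5479 0.0509 0.1316] [179.99  -0.     4.27] sd [0.0005 0.0001 0.0001] [0.   0.02 0.01]
0.029771346204478365 [-0.46725716 -0.36776785 -0.23829   ] [-0.05652369  0.00891304  0.01610109]
1.4285714285714286
```

View pics/w8b.png

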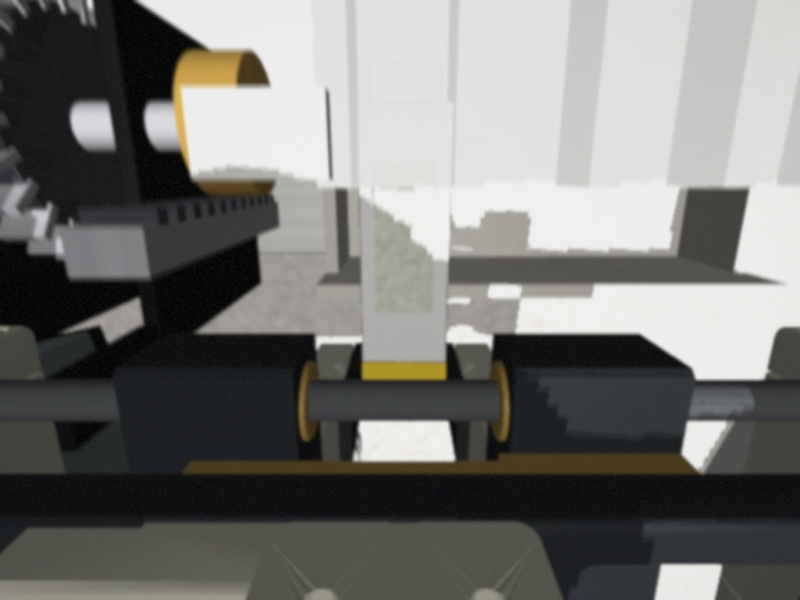

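Yellow is inside bay 4, its outline visible through the clear roof between about (358,185) and (452,185). That makes 12 pictures viewed. Next: insert further, release, back off, close the fingers and push home.

>>> carry_out:
  commands: [0.24,0.018,0,0,0.8,0.24,0.018,0,0,0.8,0,0,0,0,0.05,0,0,0,0,0.05,0,0,0,0,0.05,-0.45,-0.034,0,0,0.05,-0.45,-0.034,0,0,0.6,0,0,0,0,1]

```text
time_s: 13.2
tcp_pos: [0.5283, 0.0489, 0.1319]
eef_rot: [-180.0, 0.0, 4.2]
contact_force: [0.8, -0.2, -0.0]
gripper_width: 0.0307
```

>>> carry_out:
  commands: [0,0,0,0,1,0,0,0,0,1,0,0,0,0,1,0.4,0.03,0,0,1,0.3,0.023,0,0,1,0,0,0,0,1]

```text
time_s: 13.8
tcp_pos: [0.5504, 0.0495, 0.1306]
eef_rot: [179.8, 1.0, 4.2]
contact_force: [-32.5, 2.0, 29.0]
gripper_width: 0.0003
```

>>> carry_out:
  commands: [-0.4,-0.03,0,0,1,-0.2,-0.015,0,0,1,0,0,0,0,1]

```text
time_s: 14.1
tcp_pos: [0.5338, 0.0498, 0.1319]
eef_rot: [-180.0, -0.0, 4.3]
contact_force: [0.6, -0.1, 0.2]
gripper_width: 0.0002
```

```bash
python3 - <<'E'
from h import *
avg('wrist','w9.png',2); snap('side','s9.png')
s=telemetry.get_state();print(s['gripper_width'],s['contact_force'],s['moment'])
a=cv2.imread('pics/w9.png')[0:300,120:520]; b=cv2.imread('pics/s9.png')[130:280,200:400]
cv2.imwrite('pics/w9b.png',np.hstack([a,cv2.resize(b,(400,300),interpolation=cv2.INTER_CUBIC)]))
E
```

```text
avg [0.5342 0.0499 0.1319] [ 1.8001e+02 -3.0000e-02  4.3000e+00] sd [0.0004 0.0001 0.0001] [0.   0.02 0.  ]
0.00030469046590433794 [0.18283921 0.52170954 0.40946327] [ 0.00888768 -0.0266585   0.0439998 ]
```

View pics/w9b.png

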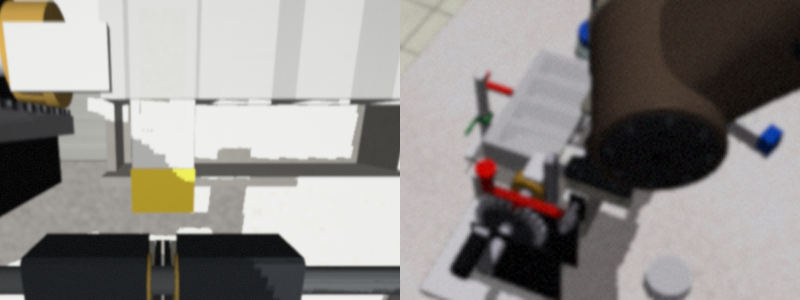

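```bash
python3 - <<'E'
from h import *
print('mouth',ray('w9',282,101,.125).round(4))
for z in(.119,.115): print('bnd',ray('w9',282,168,z).round(4),'end',ray('w9',282,212,z).round(4))
for u in (252,314): print(ray('w9',u,212,.115)[:2].round(4), ray('w9',u,168,.115)[:2].round(4))
E
```

```text
mouth [0.6134 0.0553 0.125 ]
bnd [0.5836 0.0531 0.119 ] end [0.562  0.0514 0.119 ]
bnd [0.5831 0.053  0.115 ] end [0.5608 0.0513 0.115 ]
[0.5597 0.0665] [0.582  0.0676]
[0.5621 0.0352] [0.5843 0.0375]
```

Yellow's tail, columns 130–195 and rows 168–212 of the left panel, stands 52 mm out, so 17 mm remain. It probably tilted when released. Its centre of mass is now inside the mouth, so it should lie flat and I'll push again gently.

>>> carry_out:
  commands: [0.3,0.023,-0.05,0,1,0.1,0.008,0,0,1,0.1,0.008,0,0,1,0.1,0.008,0,0,1,0,0,0,0,1]

```text
time_s: 14.75
tcp_pos: [0.5587, 0.0517, 0.1296]
eef_rot: [180.0, -0.0, 4.3]
contact_force: [0.4, -0.7, -0.2]
gripper_width: 0.0004
```

>>> carry_out:
  commands: [0.1,0.008,0,0,1,0.1,0.008,0,0,1,0.06,0.005,0,0,1,0,0,0,0,1]

```text
time_s: 15.15
tcp_pos: [0.5684, 0.0525, 0.1296]
eef_rot: [180.0, 0.0, 4.3]
contact_force: [-1.3, 0.0, -0.1]
gripper_width: 0.0005
```

>>> carry_out:
  commands: [0.06,0.005,0,0,1,0,0,0,0,1]

```text
time_s: 15.35
tcp_pos: [0.5685, 0.0523, 0.1294]
eef_rot: [180.0, 0.3, 4.3]
contact_force: [-10.2, 1.4, 6.1]
gripper_width: 0.0003
```

>>> carry_out:
  commands: [-0.6,-0.045,0,0,1,-0.6,-0.045,0.2,0,0.5,-0.3,0,0.8,0,0,0,0,0.8,0,-0.5,0,0,0,0,-1]

```text
time_s: 15.85
tcp_pos: [0.5134, 0.05, 0.2067]
eef_rot: [-179.9, -0.5, 4.4]
contact_force: [0.4, -0.3, -1.1]
gripper_width: 0.027
```

```bash
cat >> h.py <<'E'
HUE={'blue':(105,128),'orange':(4,17),'green':(45,85),'yellow':(22,34)}
def tails(f,z=.03,amin=25,amax=400,vmin=40):
    im=cv2.cvtColor(cv2.imread('pics/'+f+'.png'),cv2.COLOR_BGR2HSV)
    for n,(lo,hi) in HUE.items():
        m=cv2.inRange(im,(lo,90,vmin),(hi,255,255)); k,l,st,c=cv2.connectedComponentsWithStats(m)
        for i in range(1,k):
            if amin<st[i,4]<amax:
                p=ray(f,*c[i],z); 
                if .3<p[0]<.75 and -.5<p[1]<.15:
                    ys,xs=np.where(l==i); r=cv2.minAreaRect(np.c_[xs,ys].astype(np.float32)); print(n,st[i,4],c[i].round(1),p[:2].round(4),'box',np.round(r[1],1),round(r[2],1))
E
python3 - <<'E'
from h import *
s=telemetry.get_state();print(s['tcp_pos'],s['eef_rot'])
avg('top','t2.png',4); tails('t2'); print('t0'); tails('t0')
E
```

```text
[0.51344559 0.05000158 0.20671944] [-179.88358647   -0.51164768    4.35592888]
avg [0.5121 0.0496 0.204 ] [180.08  -0.27   4.31] sd [0.0009 0.0003 0.0018] [0.03 0.17 0.03]
blue 309 [379.1 181.7] [ 0.6931 -0.1979] box [19. 19.] 90.0
blue 82 [367.4 291.3] [ 0.3998 -0.168 ] box [11.4  7.1] 15.9
orange 80 [434.4 291.1] [ 0.4033 -0.3462] box [ 6. 11.] 90.0
green 62 [410.3 234.8] [ 0.5516 -0.2823] box [10.2  5.8] 14.0
yellow 89 [284.6 216.8] [0.5935 0.0555] box [ 7. 11.] 90.0
t0
blue 311 [379.1 181.7] [ 0.6932 -0.198 ] box [19. 19.] 90.0
blue 84 [367.5 291.3] [ 0.3997 -0.1681] box [11.6  7.3] 14.0
orange 80 [434.2 291. ] [ 0.4035 -0.3459] box [ 6. 11.] 90.0
green 65 [410.4 234.7] [ 0.5518 -0.2824] box [10.2  6.4] 9.5
yellow 73 [321.9 289.2] [ 0.4033 -0.0472] box [ 7. 10.] 90.0
```

>>> carry_out:
  commands: [-0.475,-0.92,0,-0.8,-1,-0.475,-0.92,0,-0.8,-1,-0.475,-0.92,0,-0.8,-1,-0.475,-0.92,0,-0.8,-1,-0.475,-0.92,0,-0.8,-1,-0.475,-0.92,0,-0.8,-1,0,0,-0.9,0,-1,0,0,-0.9,0,-1]

```text
time_s: 16.85
tcp_pos: [0.3966, -0.1729, 0.129]
eef_rot: [-180.0, -0.1, -15.1]
contact_force: [0.3, -0.2, -0.2]
gripper_width: 0.0879
```

>>> carry_out:
  commands: [0,0,-0.9,0,-1,0,0,-0.9,0,-1,0,0,-0.4,0,-1,0,0,0,0,-1,0,0,0,0,-1]

```text
time_s: 17.35
tcp_pos: [0.3967, -0.1718, 0.0415]
eef_rot: [180.0, 0.1, -14.9]
contact_force: [1.0, -1.3, -0.4]
gripper_width: 0.0879
```

```bash
python3 - <<'E'
from h import *
avg('wrist','w10.png',2); tails('w10',.03,100,99999)
K,T=cal('w10')
im=cv2.cvtColor(cv2.imread('pics/w10.png'),cv2.COLOR_BGR2HSV); m=cv2.inRange(im,(105,90,40),(128,255,255)); ys,xs=np.where(m[230:275,200:360]); print(len(ys), ys.min()+230,xs.min()+200,xs.max()+200)
y=ys.min()+230; x=(xs.min()+xs.max())/2+200
print(ray('w10',x,y,.03),ray('w10',280,255,.03))
E
```

```text
avg [ 0.397  -0.1718  0.0418] [ 1.7997e+02  4.0000e-02 -1.4910e+01] sd [0.0003 0.     0.0003] [0.02 0.05 0.  ]
blue 1547 [279.3 253.4] [ 0.4035 -0.1726] box [26. 59.] 90.0
orange 140 [557.3 160.6] [ 0.4155 -0.3108] box [34.  5.] 90.0
1547 240 250 309
[ 0.41048056 -0.17459671  0.03      ] [ 0.40256906 -0.17274872  0.03      ]
```

>>> carry_out:
  commands: [0,0,0,0,0.8,0,0,0,0,0.8,0,0,0,0,0.8,0,0,0,0,0.8,0,0,0,0,0.8,0,0,0,0,0.8,0,0,0,0,0.8,0,0,0,0,0.8]
  grip_force: 50

```text
time_s: 18.25
tcp_pos: [0.3968, -0.1717, 0.0417]
eef_rot: [180.0, 0.0, -14.9]
contact_force: [-0.0, -0.0, 0.4]
gripper_width: 0.0294
```

>>> carry_out:
  commands: [0,0,0.75,0,0.8,0,0,0.75,0,0.8,0,0,0.75,0,0.8,0.436,0.874,0,0.96,0.8,0.436,0.874,0,0.96,0.8,0.436,0.874,0,0.96,0.8,0.436,0.874,0,0.96,0.8,0.436,0.874,0,0.96,0.8]

```text
time_s: 19.05
tcp_pos: [0.4842, 0.0046, 0.1317]
eef_rot: [-180.0, 0.0, 4.4]
contact_force: [1.0, -0.6, -0.9]
gripper_width: 0.0292
```

```bash
python3 - <<'E'
from h import *
cams.capture('top');cams.capture('top')
avg('wrist','w11.png',3); s=telemetry.get_state(); print(s['gripper_width'],s['contact_force'],s['moment'])
im=cv2.cvtColor(cv2.imread('pics/w11.png'),cv2.COLOR_BGR2HSV); m=cv2.inRange(im,(105,90,40),(128,255,255)); ys,xs=np.where(m[230:275,200:360]); print(len(ys), ys.min()+230,xs.min()+200,xs.max()+200)
E
```

```text
avg [0.485  0.005  0.1314] [1.7999e+02 1.0000e-02 4.4700e+00] sd [0.0011 0.0011 0.0002] [0.01 0.07 0.1 ]
0.0294989072626381 [ 0.40319208  0.22845676 -1.28512851] [-0.08926621  0.03839805 -0.00105489]
1653 240 250 314
```

>>> carry_out:
  commands: [0,0,0,0,0.8,0,0,0,0,0.8]

```text
time_s: 19.5
tcp_pos: [0.4836, 0.0023, 0.1317]
eef_rot: [180.0, 0.0, 4.2]
contact_force: [-0.3, -0.1, -0.9]
gripper_width: 0.0294
```

>>> carry_out:
  commands: [0.35,0.04,0,0,0.8,0.35,0.026,0,0,0.8,0.3,0.023,0,0,0.8,0,0,0,0,0.8]

```text
time_s: 19.9
tcp_pos: [0.5262, 0.0068, 0.1315]
eef_rot: [180.0, -0.0, 4.3]
contact_force: [-1.1, 0.2, -1.8]
gripper_width: 0.0293
```

>>> carry_out:
  commands: [0.3,0.023,0,0,0.8,0.3,0.023,0,0,0.8,0.3,0.023,0,0,0.8,0.2,0.015,0,0,0.8,0,0,0,0,0.8]

```text
time_s: 20.4
tcp_pos: [0.5692, 0.0102, 0.1315]
eef_rot: [180.0, -0.0, 4.3]
contact_force: [-0.1, -0.0, -0.4]
gripper_width: 0.0296
```

>>> carry_out:
  commands: [0,0,-0.02,0,0.1,0,0,0,0,0.1,0,0,0,0,0.1,-0.45,-0.034,0,0,0.1,-0.45,-0.034,0,0,0.6,0,0,0,0,1,0,0,0,0,1,0,0,0,0,1]

```text
time_s: 21.2
tcp_pos: [0.5327, 0.0075, 0.1313]
eef_rot: [-180.0, -0.1, 4.3]
contact_force: [-0.4, -0.1, 0.3]
gripper_width: 0.0129
```

>>> carry_out:
  commands: [0,0,0,0,1,0.3,0.023,0,0,1,0.1,0.008,0,0,1,0.1,0.008,0,0,1,0.1,0.008,0,0,1,0.1,0.008,0,0,1,0,0,0,0,1]

```text
time_s: 21.9
tcp_pos: [0.5509, 0.0075, 0.1291]
eef_rot: [179.9, 1.1, 4.2]
contact_force: [-33.2, 3.3, 23.3]
gripper_width: 0.0005
```

>>> carry_out:
  commands: [-0.5,-0.038,0,0,1,0,0,-0.25,0,1,0.2,0.015,0,0,1,0.1,0.008,0,0,1,0.1,0.008,0,0,1,0,0,0,0,1]

```text
time_s: 22.5
tcp_pos: [0.5573, 0.0094, 0.1208]
eef_rot: [180.0, -0.0, 4.3]
contact_force: [0.8, 0.3, -0.7]
gripper_width: 0.0007
```

>>> carry_out:
  commands: [0.1,0.008,0,0,1,0.1,0.008,0,0,1,0.1,0.008,0,0,1,0.06,0.005,0,0,1,0,0,0,0,1]

```text
time_s: 23.0
tcp_pos: [0.5709, 0.0104, 0.121]
eef_rot: [180.0, -0.0, 4.3]
contact_force: [0.1, -0.5, -0.1]
gripper_width: -0.0001
```

>>> carry_out:
  commands: [0.05,0.004,0,0,1,0.05,0.004,0,0,1,0,0,0,0,1]

```text
time_s: 23.3
tcp_pos: [0.5716, 0.0102, 0.1205]
eef_rot: [180.0, 0.3, 4.2]
contact_force: [-9.9, 1.6, 6.9]
gripper_width: 0.0003
```

>>> carry_out:
  commands: [-0.6,-0.045,0,0,1,-0.6,-0.045,0.2,0,0.5,0,0,0.9,0,0,0,0,0.9,0,-0.5,0,0,0,0,-1,0,0,0,0,-1]

```text
time_s: 23.9
tcp_pos: [0.5269, 0.0074, 0.202]
eef_rot: [-179.9, -0.2, 4.3]
contact_force: [0.2, 0.0, -1.0]
gripper_width: 0.0348
```

```bash
python3 - <<'E'
from h import *
avg('top','t3.png',3); tails('t3')
E
```

```text
avg [0.5264 0.0072 0.2011] [ 1.8003e+02 -4.0000e-02  4.2700e+00] sd [0.0004 0.0002 0.0007] [0.02 0.08 0.01]
blue 310 [379.1 181.7] [ 0.6932 -0.198 ] box [19. 19.] 90.0
blue 60 [300.8 214.5] [0.6003 0.0122] box [ 6. 11.] 90.0
orange 79 [434.3 291.1] [ 0.4034 -0.346 ] box [ 6. 11.] 90.0
green 63 [410.2 234.9] [ 0.5514 -0.282 ] box [10.2  6.1] 14.0
yellow 90 [284.7 216.8] [0.5935 0.0551] box [ 7.7 11.3] 82.9
```

>>> carry_out:
  commands: [0.07,-0.914,0,-0.478,-1,0.07,-0.914,0,-0.478,-1,0.07,-0.914,0,-0.478,-1,0.07,-0.914,0,-0.478,-1,0.07,-0.914,0,-0.478,-1,0.07,-0.914,0,-0.478,-1,0.07,-0.914,0,-0.478,-1,0.07,-0.914,0,-0.478,-1]

```text
time_s: 24.85
tcp_pos: [0.5483, -0.2868, 0.1994]
eef_rot: [-180.0, 0.1, -11.1]
contact_force: [0.4, 0.0, -0.2]
gripper_width: 0.0876
```

>>> carry_out:
  commands: [0,0,-0.9,0,-1,0,0,-0.9,0,-1,0,0,-0.9,0,-1,0,0,-0.9,0,-1,0,0,-0.4,0,-1,0,0,0,0,-1,0,0,0,0,-1]

```text
time_s: 25.55
tcp_pos: [0.5486, -0.2855, 0.0404]
eef_rot: [180.0, 0.1, -11.0]
contact_force: [-0.4, -0.3, 0.5]
gripper_width: 0.0877
```

```bash
cat >> h.py <<'E'
def bnd(f,col):
    lo,hi=HUE[col]; im=cv2.cvtColor(cv2.imread('pics/'+f+'.png'),cv2.COLOR_BGR2HSV); m=cv2.inRange(im,(lo,90,40),(hi,255,255)); ys,xs=np.where(m[150:275,150:400]); print(len(ys))
    if len(ys): y=ys.min()+150; x=(xs.min()+xs.max())/2+150; print(x,y,ray(f,x,y,.03))
E
python3 - <<'E'
from h import *
avg('wrist','w12.png',2); bnd('w12','green')
E
```

```text
avg [ 0.549  -0.2855  0.0409] [ 1.7998e+02  4.0000e-02 -1.1000e+01] sd [0.0004 0.     0.0005] [0.   0.06 0.  ]
1535
280.5 240 [ 0.56285823 -0.28797693  0.03      ]
```

>>> carry_out:
  commands: [0,0,0,0,0.8,0,0,0,0,0.8,0,0,0,0,0.8,0,0,0,0,0.8,0,0,0,0,0.8,0,0,0,0,0.8,0,0,0,0,0.8,0,0,0,0,0.8]

```text
time_s: 26.45
tcp_pos: [0.5489, -0.2853, 0.0409]
eef_rot: [180.0, 0.0, -11.0]
contact_force: [-0.6, -0.0, 0.8]
gripper_width: 0.03
```

>>> carry_out:
  commands: [0,0,0.75,0,0.8,0,0,0.75,0,0.8,-0.2,0,0.75,0,0.8,-0.7,0,0.01,0,0.8,-0.655,0.15,0,0,0.8]

```text
time_s: 26.95
tcp_pos: [0.4864, -0.2796, 0.132]
eef_rot: [-180.0, -0.1, -11.0]
contact_force: [-0.6, -0.2, -1.3]
gripper_width: 0.029
```

>>> carry_out:
  commands: [0,0.9,0,0.55,0.8,0,0.9,0,0.55,0.8,0,0.9,0,0.55,0.8,0,0.9,0,0.55,0.8,0,0.9,0,0.55,0.8,0,0.9,0,0.55,0.8,0,0.6,0,0.52,0.8,0,0,0,0,0.8]

```text
time_s: 27.75
tcp_pos: [0.4868, -0.037, 0.1315]
eef_rot: [-180.0, -0.0, 4.5]
contact_force: [-0.4, -0.2, -1.4]
gripper_width: 0.0296
```

>>> carry_out:
  commands: [0,0,0,0,0.8,0,0,0,0,0.8]

```text
time_s: 27.95
tcp_pos: [0.4864, -0.0398, 0.1312]
eef_rot: [180.0, 0.0, 4.2]
contact_force: [-0.6, 0.9, -1.4]
gripper_width: 0.0295
```

>>> carry_out:
  commands: [0.35,0.026,0,0,0.8,0.35,0.026,0,0,0.8,0.3,0.023,0,0,0.8,0,0,0,0,0.8]

```text
time_s: 28.35
tcp_pos: [0.5289, -0.0365, 0.131]
eef_rot: [180.0, -0.0, 4.2]
contact_force: [0.0, -0.7, -1.1]
gripper_width: 0.0294
```

>>> carry_out:
  commands: [0.3,0.023,0,0,0.8,0.3,0.023,0,0,0.8,0.3,0.023,0,0,0.8,0.2,0.015,0,0,0.8,0,0,0,0,0.8]

```text
time_s: 28.85
tcp_pos: [0.5719, -0.0328, 0.1311]
eef_rot: [180.0, -0.0, 4.3]
contact_force: [0.3, -0.3, -1.1]
gripper_width: 0.0296
```

>>> carry_out:
  commands: [0,0,-0.02,0,0.1,0,0,0,0,0.1,0,0,0,0,0.1,-0.45,-0.034,0,0,0.1,-0.45,-0.034,0,0,0.6,0,0,-0.25,0,1,0,0,0,0,1,0,0,0,0,1]

```text
time_s: 29.65
tcp_pos: [0.5351, -0.0357, 0.1206]
eef_rot: [180.0, -0.0, 4.3]
contact_force: [0.7, 0.4, -0.3]
gripper_width: 0.0128
```

>>> carry_out:
  commands: [0,0,0,0,1,0.3,0.023,0,0,1,0.1,0.008,0,0,1,0.1,0.008,0,0,1,0.1,0.008,0,0,1,0.1,0.008,0,0,1,0,0,0,0,1]

```text
time_s: 30.35
tcp_pos: [0.553, -0.0353, 0.119]
eef_rot: [179.9, 1.1, 4.1]
contact_force: [-34.0, 3.7, 26.1]
gripper_width: 0.0001
```

>>> carry_out:
  commands: [-0.4,-0.03,0,0,1,0,0,0,0,1,0.2,0.015,0,0,1,0.1,0.008,0,0,1,0.05,0.004,0,0,1,0,0,0,0,1]

```text
time_s: 30.95
tcp_pos: [0.5615, -0.0336, 0.1202]
eef_rot: [180.0, 0.0, 4.3]
contact_force: [-0.3, 0.2, -0.3]
gripper_width: 0.0002
```

>>> carry_out:
  commands: [0.1,0.008,0,0,1,0.1,0.008,0,0,1,0.1,0.008,0,0,1,0.06,0.005,0,0,1,0,0,0,0,1]

```text
time_s: 31.45
tcp_pos: [0.5748, -0.0326, 0.1203]
eef_rot: [180.0, 0.1, 4.3]
contact_force: [-2.4, -0.7, 0.6]
gripper_width: 0.0005
```

>>> carry_out:
  commands: [0.04,0.003,0,0,1,0,0,0,0,1,-0.6,-0.045,0,0,1,-0.6,-0.045,0.2,0,0.5,0,0,0.9,0,0,0,0,0.9,0,-0.5,0,0,0,0,-1,0,0,0,0,-1]

```text
time_s: 32.25
tcp_pos: [0.5295, -0.0357, 0.2018]
eef_rot: [-180.0, -0.2, 4.3]
contact_force: [-0.3, 0.1, -1.4]
gripper_width: 0.0346
```

```bash
python3 - <<'E'
from h import *
avg('top','t4.png',3); tails('t4')
E
```

```text
avg [ 0.5289 -0.0358  0.2008] [ 1.8003e+02 -8.0000e-02  4.2600e+00] sd [0.0005 0.0001 0.0008] [0.02 0.09 0.01]
blue 310 [379.1 181.7] [ 0.6932 -0.1979] box [19. 19.] 90.0
blue 87 [302.  215.6] [0.5975 0.009 ] box [ 7. 11.] 90.0
orange 80 [434.2 291. ] [ 0.4035 -0.3459] box [ 6. 11.] 90.0
green 81 [318.7 215. ] [ 0.6    -0.0359] box [ 7. 11.] 90.0
yellow 93 [284.6 216.9] [0.5932 0.0554] box [ 8. 11.] 90.0
```

>>> carry_out:
  commands: [-0.357,-0.873,0,0.067,-1,-0.357,-0.873,0,0.067,-1,-0.357,-0.873,0,0.067,-1,-0.357,-0.873,0,0.067,-1,-0.357,-0.873,0,0.067,-1,-0.357,-0.873,0,0.067,-1,-0.357,-0.873,0,0.067,-1,-0.357,-0.873,0,0.067,-1]

```text
time_s: 33.2
tcp_pos: [0.4133, -0.3165, 0.1995]
eef_rot: [-180.0, 0.1, 6.4]
contact_force: [0.3, -0.1, 0.6]
gripper_width: 0.0875
```

>>> carry_out:
  commands: [-0.357,-0.873,0,0.067,-1,0,0,-0.9,0,-1,0,0,-0.9,0,-1,0,0,-0.9,0,-1,0,0,-0.9,0,-1,0,0,-0.39,0,-1,0,0,0,0,-1,0,0,0,0,-1]

```text
time_s: 34.0
tcp_pos: [0.4, -0.3503, 0.0406]
eef_rot: [-180.0, 0.1, 6.7]
contact_force: [0.8, 0.4, 0.6]
gripper_width: 0.0877
```

```bash
python3 - <<'E'
from h import *
avg('wrist','w13.png',2); bnd('w13','orange'); tails('w13',.03,100,9999)
E
```

```text
avg [ 0.4003 -0.3504  0.041 ] [1.8001e+02 4.0000e-02 6.6900e+00] sd [0.0003 0.0001 0.0004] [0.02 0.05 0.  ]
1741
280.5 237 [ 0.41558775 -0.34843241  0.03      ]
orange 1741 [279.7 252.1] [ 0.4075 -0.349 ] box [29. 61.] 90.0
```

>>> carry_out:
  commands: [0.03,0,0,0,0.8,0,0,0,0,0.8,0,0,0,0,0.8,0,0,0,0,0.8,0,0,0,0,0.8,0,0,0,0,0.8,0,0,0,0,0.8,0,0,0,0,0.8]

```text
time_s: 34.9
tcp_pos: [0.4013, -0.3502, 0.0409]
eef_rot: [-180.0, 0.0, 6.7]
contact_force: [-0.5, 0.0, 1.5]
gripper_width: 0.0293
```

>>> carry_out:
  commands: [0,0,0.75,0,0.8,0,0,0.75,0,0.8,0,0,0.76,0,0.8]

```text
time_s: 35.2
tcp_pos: [0.4009, -0.35, 0.132]
eef_rot: [-180.0, 0.1, 6.7]
contact_force: [0.7, -0.2, -0.1]
gripper_width: 0.0294
```

>>> carry_out:
  commands: [0.2775,0.8375,0,-0.075,0.8,0.2775,0.8375,0,-0.075,0.8,0.2775,0.8375,0,-0.075,0.8,0.2775,0.8375,0,-0.075,0.8,0.2775,0.8375,0,-0.075,0.8,0.2775,0.8375,0,-0.075,0.8,0.2775,0.8375,0,-0.075,0.8,0.2775,0.8375,0,-0.075,0.8]

```text
time_s: 36.0
tcp_pos: [0.4901, -0.0808, 0.1313]
eef_rot: [-180.0, 0.0, 4.3]
contact_force: [1.0, -0.4, -1.8]
gripper_width: 0.0291
```

>>> carry_out:
  commands: [0,0,0,0,0.8,0,0,0,0,0.8,0,0,0,0,0.8]

```text
time_s: 36.3
tcp_pos: [0.4896, -0.0826, 0.1311]
eef_rot: [-180.0, 0.0, 4.3]
contact_force: [-0.5, -0.4, -1.1]
gripper_width: 0.0294
```

>>> carry_out:
  commands: [0.35,0.026,0,0,0.8,0.35,0.026,0,0,0.8,0.3,0.023,0,0,0.8,0,0,0,0,0.8]

```text
time_s: 36.7
tcp_pos: [0.5316, -0.0796, 0.1307]
eef_rot: [180.0, 0.0, 4.2]
contact_force: [0.8, 1.0, -0.1]
gripper_width: 0.0291
```

>>> carry_out:
  commands: [0.3,0.023,0,0,0.8,0.3,0.023,0,0,0.8,0.3,0.023,0,0,0.8,0.2,0.015,0,0,0.8,0,0,0,0,0.8]

```text
time_s: 37.2
tcp_pos: [0.5754, -0.0758, 0.1311]
eef_rot: [180.0, -0.0, 4.3]
contact_force: [-1.1, 0.8, -1.9]
gripper_width: 0.0291
```

>>> carry_out:
  commands: [0,0,-0.02,0,0.1,0,0,0,0,0.1,0,0,0,0,0.1,-0.45,-0.034,0,0,0.1,-0.45,-0.034,0,0,0.6,0,0,-0.25,0,1,0,0,0,0,1,0,0,0,0,1]

```text
time_s: 38.0
tcp_pos: [0.5385, -0.0786, 0.1206]
eef_rot: [180.0, -0.0, 4.3]
contact_force: [0.2, 0.2, 0.1]
gripper_width: 0.0129
```

>>> carry_out:
  commands: [0,0,0,0,1,0.3,0.023,0,0,1,0.05,0.004,0,0,1,0.05,0.004,0,0,1,0.05,0.004,0,0,1,0,0,0,0,1]

```text
time_s: 38.6
tcp_pos: [0.5543, -0.0777, 0.12]
eef_rot: [180.0, 0.2, 4.2]
contact_force: [-6.5, 0.0, 3.0]
gripper_width: 0.0002
```

>>> carry_out:
  commands: [0.1,0.008,0,0,1,0.1,0.008,0,0,1,-0.5,-0.038,0,0,1,0,0,0,0,1,0.3,0.023,0,0,1,0.1,0.008,0,0,1,0.05,0.004,0,0,1,0,0,0,0,1]

```text
time_s: 39.4
tcp_pos: [0.5628, -0.0766, 0.1202]
eef_rot: [180.0, 0.0, 4.3]
contact_force: [-0.0, -0.0, -0.6]
gripper_width: 0.0005
```

>>> carry_out:
  commands: [0.1,0.008,0,0,1,0.1,0.008,0,0,1,0.1,0.008,0,0,1,0.08,0.006,0,0,1,0,0,0,0,1]

```text
time_s: 39.9
tcp_pos: [0.5778, -0.0754, 0.1205]
eef_rot: [180.0, -0.0, 4.3]
contact_force: [0.1, 0.2, -0.5]
gripper_width: 0.0005
```

>>> carry_out:
  commands: [0.05,0.004,0,0,1,0.04,0.003,0,0,1,0,0,0,0,1]

```text
time_s: 40.2
tcp_pos: [0.5781, -0.0755, 0.1202]
eef_rot: [180.0, 0.3, 4.2]
contact_force: [-10.3, 1.4, 6.8]
gripper_width: 0.0005
```

>>> carry_out:
  commands: [-0.6,-0.045,0,0,1,-0.6,-0.045,0.2,0,0.5,0,0,0.9,0,0,0,0,0.9,0,0,-0.5,0.3,0.3,0,0,-0.5,0.3,0,0,0,0,0,0,0,0]

```text
time_s: 40.9
tcp_pos: [0.4914, -0.054, 0.2136]
eef_rot: [-179.9, -0.1, 4.3]
contact_force: [0.7, 0.4, 0.4]
gripper_width: 0.0407
```

```bash
python3 - <<'E'
from h import *
avg('wrist','w14.png',3); tails('w14',.118,100,9999); avg('top','t5.png',3); tails('t5',.118)
E
```

```text
avg [ 0.4923 -0.0543  0.2134] [ 1.8004e+02 -1.1000e-01  4.3300e+00] sd [0.0007 0.0002 0.0002] [0.02 0.01 0.01]
blue 163 [473.3   2.1] [ 0.6482 -0.1677] box [ 6. 35.] 90.0
blue 1846 [200.6  71. ] [0.5929 0.0089] box [53. 36.] 0.0
orange 1751 [323.5  70.9] [ 0.5994 -0.075 ] box [38. 48.] 90.0
green 1590 [260.6  71.1] [ 0.596  -0.0321] box [36. 44.] 90.0
yellow 2144 [142.3  71.5] [0.5895 0.0488] box [38. 62.] 90.0
avg [ 0.4934 -0.0548  0.2127] [ 1.7999e+02 -3.0000e-02  4.2900e+00] sd [0.     0.0001 0.0002] [0.   0.03 0.02]
blue 309 [379.1 181.7] [ 0.6815 -0.1787] box [19. 19.] 90.0
blue 92 [301.7 215.7] [0.5931 0.0132] box [ 7. 11.] 90.0
orange 104 [336.5 213.8] [ 0.5992 -0.073 ] box [ 7.5 13.5] 84.3
green 80 [318.8 215. ] [ 0.5956 -0.0292] box [ 6. 11.] 90.0
yellow 90 [284.6 216.7] [0.5896 0.0553] box [ 7. 11.] 90.0
```

All four tails sit on one row (about 71 px) in the wrist view, which is parallel to the carrier mouth, so the sleeves are home. Before working the pawl I'll measure the pointer against the flag.

```bash
python3 - <<'E'
from h import *
avg('side','s5.png',6)
a=cv2.imread('pics/s5.png')[160:205,225:270]; b=cv2.imread('pics/t5.png')[140:170,280:320]
cv2.imwrite('pics/f5.png',np.hstack([cv2.resize(a,(450,450),interpolation=cv2.INTER_CUBIC),cv2.copyMakeBorder(cv2.resize(b,(320,240),interpolation=cv2.INTER_CUBIC),0,210,0,0,cv2.BORDER_CONSTANT)]))
E
```

```text
avg [ 0.4932 -0.055   0.2122] [1.7999e+02 3.0000e-02 4.2600e+00] sd [0.0001 0.     0.    ] [0.   0.01 0.  ]
```

View pics/f5.png

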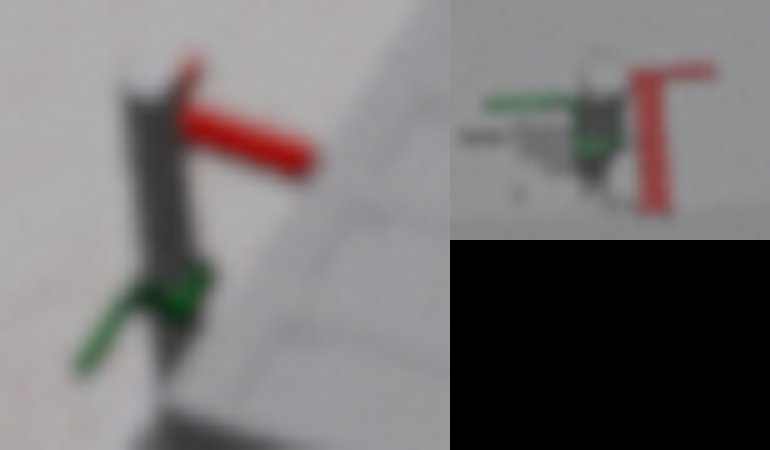

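```bash
python3 - <<'E'
from h import *
S=lambda u,v:('s5',225+u/10,160+v/10); Tp=lambda u,v:('t5',280+(u-450)/8,140+v/8)
P={}
for n,s,t in(('ptr tip',(192,60),(713,70)),('ptr corner',(187,118),(643,74)),('ptr root',(312,160),(655,208)),('flag tip',(80,372),(487,104)),('flag corner',(138,288),(572,102)),('flag root',(205,275),(600,146))):
    P[n]=tri([S(*s),Tp(*t)]);e=[np.round(proj(f,P[n])-[u,v],2) for f,u,v in(S(*s),Tp(*t))]; print(n,P[n].round(4),e[0],e[1])
kn=[0.654,.1724,.181]
# side px per mm of carrier travel at pointer corner
p=P['ptr corner']; print(proj('s5',p),proj('s5',p-[0,0,.05]))
for z in(0,-.05): print('root',proj('s5',P['ptr root']+[0,0,z]))
# occlusion: nearest approach of side line-of-sight to vertical knob axis
E
```

```text
ptr tip [ 0.7586 -0.0114  0.1306] [-0.05 -0.01] [0.02 0.05]
ptr corner [0.753  0.0086 0.1308] [-1.59 -0.24] [0.66 1.59]
ptr root [0.7139 0.0053 0.1304] [-0.57 -0.07] [0.23 0.56]
flag tip [0.757  0.0584 0.0757] [-0.13 -0.02] [0.05 0.12]
flag corner [0.7561 0.0305 0.0821] [-0.48 -0.07] [0.2  0.46]
flag root [0.7408 0.0212 0.0861] [-0.63 -0.09] [0.26 0.62]
[242.10935811 171.55885752] [243.46965243 184.01489351]
root [255.62991328 175.92579711]
root [256.53224004 188.32491854]
```

>>> carry_out:
  commands: [0,0.2,0.9,0,0.1,0.5,0.7,0.05,0,0.1,0.57,0.8,0,0,0.1,0.57,0.8,0,0,0.1,0.57,0.8,0,0,0.1,0.57,0.8,0,0,0.1,0.57,0.8,0,0,0.1,0.57,0.8,0,0,0.1]

```text
time_s: 42.3
tcp_pos: [0.6506, 0.1746, 0.2503]
eef_rot: [180.0, 0.0, 4.3]
contact_force: [0.0, -0.2, 0.8]
gripper_width: 0.0398
```

>>> carry_out:
  commands: [0,0,0,0,0.1,0,0,0,0,0.1,0,0,0,0,0.1]

```text
time_s: 42.6
tcp_pos: [0.6494, 0.1727, 0.2503]
eef_rot: [180.0, 0.0, 4.3]
contact_force: [-0.1, -1.5, 0.5]
gripper_width: 0.0395
```

```bash
python3 - <<'E'
from h import *
avg('wrist','w15.png',3)
im=cv2.cvtColor(cv2.imread('pics/w15.png'),cv2.COLOR_BGR2HSV)
m=cv2.inRange(im,(0,120,60),(8,255,255))|cv2.inRange(im,(172,120,60),(180,255,255)); k,l,st,c=cv2.connectedComponentsWithStats(m)
for i in range(1,k):
    if st[i,4]>60: print(st[i],c[i].round(1),ray('w15',*c[i],.202).round(4))
print(proj('w15',[.7586,-.0114,.1306]),proj('w15',[.6535,.1727,.202]))
big('w15','w15b.png',0,0,560,420)
E
```

```text
avg [0.6494 0.1725 0.2507] [1.80e+02 1.00e-02 4.25e+00] sd [0.     0.0001 0.0003] [0.01 0.02 0.01]
[487 102  22  42 627] [498.  122.7] [0.7291 0.0548 0.202 ]
[ 262  211   41   56 1411] [282.  237.2] [0.6509 0.172  0.202 ]
[275 294  15  30 392] [282.  308.5] [0.6005 0.1682 0.202 ]
[530.48703085  90.25067147] [281.25382991 233.11404228]
1.4285714285714286
```

View pics/w15b.png

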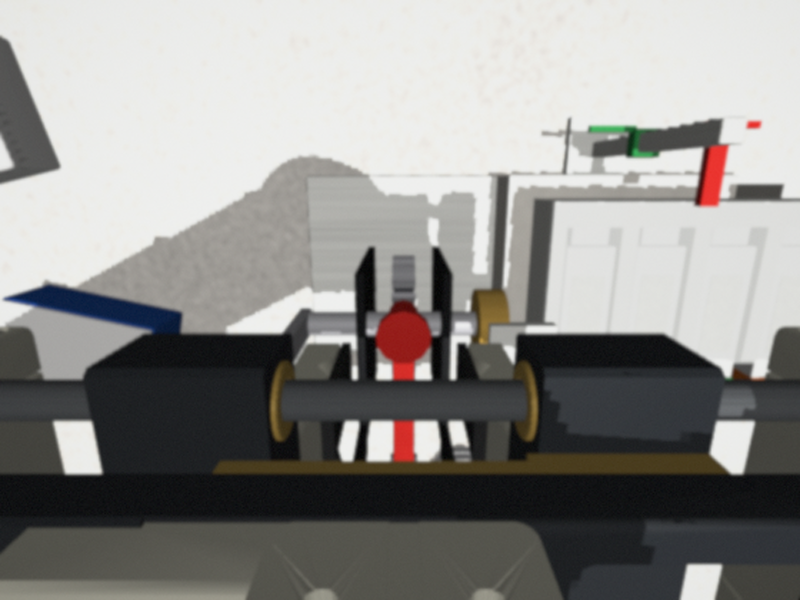

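Knob head at (404,335), centred between the fingers. Pointer (710,175) and flag (630,135) are both visible in this pose. Descending to grip.

>>> carry_out:
  commands: [0.1,0,-0.4,0,0.1,0,0,-0.5,0,0.1,0,0,-0.4,0,0.1,0,0,-0.14,0,0.1,0,0,0,0,0.1]

```text
time_s: 43.25
tcp_pos: [0.6533, 0.1726, 0.1919]
eef_rot: [180.0, 0.1, 4.3]
contact_force: [-0.3, -0.5, -0.6]
gripper_width: 0.0398
```

>>> carry_out:
  commands: [0,0,0,0,0.9,0,0,0,0,0.9,0,0,0,0,0.9,0,0,0,0,0.9,0,0,0,0,0.9]
  grip_force: 30

```text
time_s: 43.75
tcp_pos: [0.6543, 0.1731, 0.1938]
eef_rot: [-180.0, -0.1, 4.3]
contact_force: [0.7, -1.7, 3.4]
gripper_width: 0.0232
```

```bash
cat >> h.py <<'E'
def reds(f):
    im=cv2.cvtColor(cv2.imread('pics/'+f+'.png'),cv2.COLOR_BGR2HSV)
    m=cv2.inRange(im,(0,120,60),(8,255,255))|cv2.inRange(im,(172,120,60),(180,255,255)); k,l,st,c=cv2.connectedComponentsWithStats(m)
    for i in range(1,k):
        if st[i,4]>40: print('red',st[i],c[i].round(1))
    m=cv2.inRange(im,(45,90,40),(85,255,255)); k,l,st,c=cv2.connectedComponentsWithStats(m)
    for i in range(1,k):
        if st[i,4]>40: print('green',st[i],c[i].round(1))
E
python3 - <<'E'
from h import *
avg('wrist','w16.png',2); s=telemetry.get_state(); print(s['gripper_width'],s['contact_force']); reds('w16'); snap('side','s6.png'); reds('s6')
E
```

```text
avg [0.6543 0.1732 0.1938] [ 1.8001e+02 -9.0000e-02  4.2800e+00] sd [0. 0. 0.] [0. 0. 0.]
0.023464553589214166 [ 1.1550422  -1.42207867  3.01526491]
red [542 105  18  53 684] [552.6 134.9]
red [269 245  27  21 463] [282.5 256.1]
red [257 294  52  30 904] [282.5 304.7]
green [442  87  59  26 489] [474.6  97.6]
green [508 295  19  32 367] [516.5 310.2]
red [247 224  35  16 216] [264.4 231.2]
green [297 180  12  14 112] [302.8 186. ]
green [128 342   8   8  52] [131.5 345.5]
green [121 358   9   8  56] [125.1 361.4]
green [115 374   8   9  57] [118.4 377.8]
green [107 391  10   9  63] [111.4 395.2]
green [100 409   9  10  71] [104.  413.4]
```

>>> carry_out:
  commands: [-0.06,-0.005,0.15,0,0.9,-0.08,-0.006,0.16,0,0.9,-0.08,-0.006,0.16,0,0.9,-0.07,-0.005,0.14,0,0.9]

```text
time_s: 44.3
tcp_pos: [0.6411, 0.1721, 0.2165]
eef_rot: [180.0, 0.1, 4.2]
contact_force: [-1.3, -1.6, -4.9]
gripper_width: 0.0234
```

```bash
cat >> h.py <<'E'
def track(k,f):
    for j in range(k):
        snap('wrist',f+'.png')
    s=telemetry.get_state(); print(s['time_s'],s['tcp_pos'].round(4),s['gripper_width'].round(4),s['contact_force'].round(1)); reds(f)
    # pointer: blob near right; back edge of bar at carrier: compare with model over drop
E
python3 - <<'E'
from h import *
track(1,'w17'); track(8,'w18')
E
```

```text
Traceback (most recent call last):
  File "h.py", line 64, in track
    s=telemetry.get_state(); print(s['time_s'],s['tcp_pos'].round(4),s['gripper_width'].round(4),s['contact_force'].round(1)); reds(f)
                                                                     ^^^^^^^^^^^^^^^^^^^^^^^^
AttributeError: 'float' object has no attribute 'round'
```

```bash
sed -i "s/s\['gripper_width'\].round(4)/s['gripper_width']/" h.py; cat >> h.py <<'E'
from scipy.optimize import minimize
def zfit(f):
    im=cv2.cvtColor(cv2.imread('pics/'+f+'.png'),cv2.COLOR_BGR2HSV)
    m=cv2.inRange(im,(0,120,60),(8,255,255))|cv2.inRange(im,(172,120,60),(180,255,255)); m[:,:400]=0; m[220:]=0
    k,l,st,c=cv2.connectedComponentsWithStats(m)
    if k<2: return None
    i=1+np.argmax(st[1:,4]); u,v=c[i]
    zs=np.arange(.03,.16,.0005); P=np.array([proj(f,[.7335,.007,z]) for z in zs]); j=np.argmin(abs(P[:,0]-u)); 
    return st[i].tolist(),zs[j].round(4),(P[j,1]-v).round(1)
E
python3 - <<'E'
from h import *
print(zfit('w15'),zfit('w17')); track(1,'w18'); print(zfit('w18')); track(8,'w19'); print(zfit('w19'))
E
```

```text
([487, 102, 22, 42, 627], np.float64(0.13), np.float64(-0.5)) ([520, 83, 29, 52, 964], np.float64(0.13), np.float64(-0.4))
44.4 [0.6408 0.1721 0.217 ] 0.02334311086746843 [-0.9 -1.8 -5.3]
red [520  82  28  52 950] [533.4 108.3]
red [269 232  28  34 841] [282.4 250. ]
red [257 294  52  30 773] [282.5 304.4]
green [431  72  54  24 396] [460.8  82. ]
([520, 82, 28, 52, 950], np.float64(0.1295), np.float64(-0.3))
44.8 [0.6413 0.1721 0.2164] 0.023616508301745547 [-3.7 -1.2 -6.2]
red [519  84  28  51 934] [532.4 109.6]
red [269 233  28  33 829] [282.4 250.2]
red [257 294  52  30 775] [282.5 304.4]
green [431  73  54  24 396] [461.2  82.9]
([519, 84, 28, 51, 934], np.float64(0.128), np.float64(-0.3))
```

>>> carry_out:
  commands: [0,0,0,0,0.9,0,0,0,0,0.9,0,0,0,0,0.9,0,0,0,0,0.9,0,0,0,0,0.9,0,0,0,0,0.9,0,0,0,0,0.9,0,0,0,0,0.9]

```text
time_s: 45.6
tcp_pos: [0.6412, 0.1721, 0.2166]
eef_rot: [180.0, 0.1, 4.3]
contact_force: [-5.2, -1.5, -7.6]
gripper_width: 0.023
```

>>> carry_out:
  commands: [0,0,0,0,0.9,0,0,0,0,0.9,0,0,0,0,0.9,0,0,0,0,0.9,0,0,0,0,0.9,0,0,0,0,0.9,0,0,0,0,0.9,0,0,0,0,0.9]

```text
time_s: 46.4
tcp_pos: [0.6412, 0.1721, 0.2165]
eef_rot: [180.0, 0.1, 4.3]
contact_force: [-4.9, -1.5, -7.9]
gripper_width: 0.0236
```

>>> carry_out:
  commands: [0,0,0,0,0.9,0,0,0,0,0.9,0,0,0,0,0.9,0,0,0,0,0.9,0,0,0,0,0.9,0,0,0,0,0.9,0,0,0,0,0.9,0,0,0,0,0.9]

```text
time_s: 47.2
tcp_pos: [0.6412, 0.1721, 0.2166]
eef_rot: [180.0, 0.1, 4.3]
contact_force: [-5.0, -1.4, -7.2]
gripper_width: 0.0233
```

>>> carry_out:
  commands: [0,0,0,0,0.9,0,0,0,0,0.9,0,0,0,0,0.9,0,0,0,0,0.9,0,0,0,0,0.9,0,0,0,0,0.9,0,0,0,0,0.9,0,0,0,0,0.9]

```text
time_s: 48.0
tcp_pos: [0.6412, 0.1721, 0.2166]
eef_rot: [180.0, 0.1, 4.3]
contact_force: [-5.5, -1.2, -8.5]
gripper_width: 0.0238
```

```bash
python3 - <<'E'
from h import *
track(1,'w20'); print(zfit('w20'))
def green(f):
    im=cv2.cvtColor(cv2.imread('pics/'+f+'.png'),cv2.COLOR_BGR2HSV); m=cv2.inRange(im,(45,90,40),(85,255,255)); m[200:]=0; m[:,:300]=0
    k,l,st,c=cv2.connectedComponentsWithStats(m); i=1+np.argmax(st[1:,4]); ys,xs=np.where(l==i); u0=xs.min(); v0=ys[xs<=u0+3].mean(); return u0,v0
for f in('w15','w17','w20'):
    u,v=green(f); zs=np.arange(.04,.12,.0005); P=np.array([proj(f,[.757,.0584,z]) for z in zs]); j=np.argmin(abs(P[:,0]-u)); print(f,u,v,zs[j],P[j,1]-v)
E
```

```text
48.05 [0.6412 0.1721 0.2166] 0.023307938461041094 [-5.7 -0.6 -7.6]
red [506  86  26  48 808] [518.6 110. ]
red [269 233  28  33 828] [282.4 250.2]
red [257 294  52  30 769] [282.4 304.4]
green [431  73  54  24 398] [461.3  83. ]
green [482 259  10   7  42] [485.5 262.5]
([506, 86, 26, 48, 808], np.float64(0.1155), np.float64(0.0))
w15 413 90.0 0.07850000000000004 1.9058111372630293
w17 431 74.5 0.07750000000000004 2.086988849983044
w20 431 74.6 0.07800000000000004 2.2102068368391343
```

>>> carry_out:
  commands: [0,0,0,0,0.9,0,0,0,0,0.9,0,0,0,0,0.9,0,0,0,0,0.9,0,0,0,0,0.9,0,0,0,0,0.9,0,0,0,0,0.9,0,0,0,0,0.9]

```text
time_s: 48.85
tcp_pos: [0.6412, 0.1721, 0.2165]
eef_rot: [180.0, 0.1, 4.3]
contact_force: [-5.0, -2.5, -7.8]
gripper_width: 0.0236
```

>>> carry_out:
  commands: [0,0,0,0,0.9,0,0,0,0,0.9,0,0,0,0,0.9,0,0,0,0,0.9,0,0,0,0,0.9,0,0,0,0,0.9,0,0,0,0,0.9,0,0,0,0,0.9]

```text
time_s: 49.65
tcp_pos: [0.6412, 0.1721, 0.2165]
eef_rot: [180.0, 0.1, 4.3]
contact_force: [-5.9, -1.1, -7.6]
gripper_width: 0.0236
```

>>> carry_out:
  commands: [0,0,0,0,0.9,0,0,0,0,0.9,0,0,0,0,0.9,0,0,0,0,0.9,0,0,0,0,0.9,0,0,0,0,0.9,0,0,0,0,0.9,0,0,0,0,0.9]

```text
time_s: 50.45
tcp_pos: [0.6412, 0.1721, 0.2166]
eef_rot: [180.0, 0.1, 4.3]
contact_force: [-4.7, -1.9, -7.6]
gripper_width: 0.0237
```

>>> carry_out:
  commands: [0,0,0,0,0.9,0,0,0,0,0.9,0,0,0,0,0.9,0,0,0,0,0.9,0,0,0,0,0.9,0,0,0,0,0.9,0,0,0,0,0.9,0,0,0,0,0.9]

```text
time_s: 51.25
tcp_pos: [0.6412, 0.1721, 0.2166]
eef_rot: [180.0, 0.1, 4.3]
contact_force: [-5.6, -1.7, -7.9]
gripper_width: 0.0231
```

>>> carry_out:
  commands: [0,0,0,0,0.9,0,0,0,0,0.9,0,0,0,0,0.9,0,0,0,0,0.9,0,0,0,0,0.9,0,0,0,0,0.9,0,0,0,0,0.9,0,0,0,0,0.9]

```text
time_s: 52.05
tcp_pos: [0.6412, 0.1721, 0.2166]
eef_rot: [180.0, 0.1, 4.3]
contact_force: [-4.2, -1.7, -7.0]
gripper_width: 0.0233
```

>>> carry_out:
  commands: [0,0,0,0,0.9,0,0,0,0,0.9,0,0,0,0,0.9,0,0,0,0,0.9,0,0,0,0,0.9,0,0,0,0,0.9,0,0,0,0,0.9,0,0,0,0,0.9]

```text
time_s: 52.85
tcp_pos: [0.6412, 0.1721, 0.2165]
eef_rot: [180.0, 0.1, 4.3]
contact_force: [-4.9, -2.0, -7.8]
gripper_width: 0.0233
```

>>> carry_out:
  commands: [0,0,0,0,0.9,0,0,0,0,0.9,0,0,0,0,0.9,0,0,0,0,0.9,0,0,0,0,0.9,0,0,0,0,0.9,0,0,0,0,0.9,0,0,0,0,0.9]

```text
time_s: 53.65
tcp_pos: [0.6412, 0.1721, 0.2166]
eef_rot: [180.0, 0.1, 4.3]
contact_force: [-5.3, -2.1, -7.5]
gripper_width: 0.0235
```

>>> carry_out:
  commands: [0,0,0,0,0.9,0,0,0,0,0.9,0,0,0,0,0.9,0,0,0,0,0.9,0,0,0,0,0.9,0,0,0,0,0.9,0,0,0,0,0.9,0,0,0,0,0.9]

```text
time_s: 54.45
tcp_pos: [0.6412, 0.1722, 0.2166]
eef_rot: [180.0, 0.1, 4.3]
contact_force: [-4.8, -1.2, -7.5]
gripper_width: 0.0235
```

```bash
python3 - <<'E'
from h import *
track(1,'w21'); print(zfit('w21'))
E
```

```text
54.5 [0.6413 0.1721 0.2166] 0.023147366104678452 [-5.  -1.3 -8. ]
red [482  90  21  43 604] [492.3 111.5]
red [269 233  28  33 830] [282.4 250.2]
red [257 294  52  30 778] [282.5 304.4]
green [431  73  56  24 406] [461.7  83.2]
green [463 246  45  21 527] [487.  258.4]
([482, 90, 21, 43, 604], np.float64(0.086), np.float64(0.0))
```

>>> carry_out:
  commands: [0,0,0,0,0.9,0,0,0,0,0.9,0,0,0,0,0.9,0,0,0,0,0.9,0,0,0,0,0.9,0,0,0,0,0.9,0,0,0,0,0.9,0,0,0,0,0.9]

```text
time_s: 55.3
tcp_pos: [0.6412, 0.1721, 0.2166]
eef_rot: [180.0, 0.1, 4.3]
contact_force: [-5.2, -1.2, -6.7]
gripper_width: 0.0235
```

>>> carry_out:
  commands: [0,0,0,0,0,0,0,0,0,0,0,0,0,0,0,0,0,0,0,0,0,0,0,0,0,0,0,0,0,0,0,0,0,0,0,0,0,0,0,0]

```text
time_s: 56.1
tcp_pos: [0.6422, 0.1723, 0.2174]
eef_rot: [180.0, -0.0, 4.3]
contact_force: [1.1, 0.5, -0.8]
gripper_width: 0.0434
```

```bash
python3 - <<'E'
from h import *
track(1,'w22'); print(zfit('w22')); track(8,'w23'); print(zfit('w23'))
E
```

```text
56.15 [0.6422 0.1723 0.2174] 0.04397230493695787 [ 0.2 -0.3 -0.2]
red [476  93  20  41 527] [485.6 114.1]
red [ 259  214   49   53 1829] [282.7 241.9]
red [275 294  16  30 470] [282.5 308.2]
green [430  75  55  25 394] [461.1  85.2]
([476, 93, 20, 41, 527], np.float64(0.0785), np.float64(-0.7))
56.55 [0.6421 0.1723 0.2173] 0.04361427994535307 [ 0.5 -0.3  0.2]
red [476  93  20  41 525] [485.4 114.3]
red [ 259  214   49   53 1827] [282.7 241.9]
red [275 294  16  30 472] [282.5 308.3]
green [430  74  55  26 407] [460.9  84.9]
([476, 93, 20, 41, 525], np.float64(0.078), np.float64(-0.8))
```

>>> carry_out:
  commands: [0,0,0.6,0,0,0,0,0.9,0,-0.2,0,0,0.5,0,-0.2,-0.8,-0.6,0,0,-0.2,-0.9,-0.9,0,0,-0.2,-0.9,-0.9,0,0,-0.2,-0.9,-0.9,0,0,-0.2,0,0,0,0,-0.2]

```text
time_s: 57.35
tcp_pos: [0.5003, 0.0391, 0.2985]
eef_rot: [-179.9, -0.1, 4.2]
contact_force: [1.0, 0.5, 1.3]
gripper_width: 0.0527
```

>>> carry_out:
  commands: [0,-0.9,0,0,-0.2,0,-0.9,0,0,-0.2,0,0,0,0,-0.2,0,0,0,0,-0.2,0,0,0,0,-0.2]

```text
time_s: 57.85
tcp_pos: [0.5043, -0.0293, 0.2974]
eef_rot: [-180.0, -0.0, 4.3]
contact_force: [-0.7, 0.6, -0.0]
gripper_width: 0.0528
```

```bash
python3 - <<'E'
from h import *
s=telemetry.get_state(); print(s['tcp_pos'])
avg('side','s7.png',5); avg('top','t7.png',4); tails('t7',.07)
a=cv2.imread('pics/s7.png')[160:205,225:270]; b=cv2.imread('pics/t7.png')[140:240,200:360]
c=cv2.imread('pics/s7.png')[150:240,220:350]
cv2.imwrite('pics/f7.png',np.vstack([np.hstack([cv2.resize(a,(360,360),interpolation=cv2.INTER_CUBIC),cv2.resize(c,(440,305),interpolation=cv2.INTER_CUBIC)[:,:],][:1]+[cv2.copyMakeBorder(cv2.resize(c,(440,305),interpolation=cv2.INTER_CUBIC),0,55,0,0,cv2.BORDER_CONSTANT)]),cv2.copyMakeBorder(cv2.resize(b,(384,240),interpolation=cv2.INTER_CUBIC),0,0,0,416,cv2.BORDER_CONSTANT)]))
E
```

```text
[ 0.50425616 -0.02934747  0.29737732]
avg [ 0.5042 -0.0291  0.2973] [180.     0.     4.32] sd [0.     0.0001 0.    ] [0.   0.01 0.02]
avg [ 0.5041 -0.0292  0.2973] [1.80e+02 1.00e-02 4.32e+00] sd [0.     0.0001 0.    ] [0.   0.   0.01]
blue 310 [379.1 181.7] [ 0.6879 -0.1892] box [19. 19.] 90.0
blue 81 [301.1 216.8] [0.5924 0.0127] box [ 7. 10.] 90.0
orange 84 [333.5 215. ] [ 0.5987 -0.0712] box [ 6. 11.] 90.0
green 76 [317.1 216. ] [ 0.5952 -0.0286] box [ 6. 10.] 90.0
yellow 75 [284.4 217.9] [0.5889 0.056 ] box [ 7. 10.] 90.0
```

View pics/f7.png

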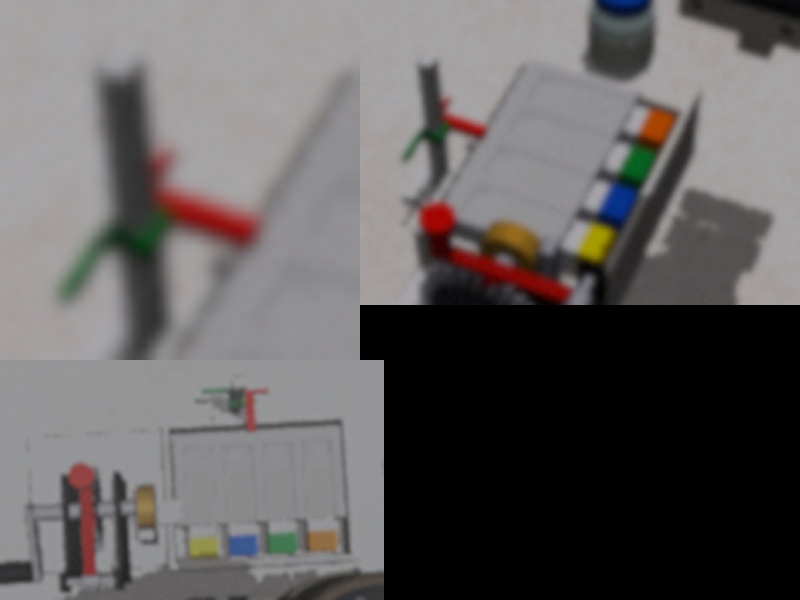

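```bash
python3 - <<'E'
from h import *
def z(f,xy,u,v):
    zs=np.arange(.04,.15,.0005); P=np.array([proj(f,[*xy,q]) for q in zs]); e=np.hypot(*(P-[u,v]).T); j=e.argmin(); return zs[j].round(4),e[j].round(2)
print('ptr tip',z('s7',(.7586,-.0114),225+166/8,160+155/8),'start',z('s5',(.7586,-.0114),225+19.2,166))
print('ptr root',z('s7',(.7139,.0053),225+255/8,160+233/8))
print('flag tip',z('s7',(.757,.0584),225+64/8,160+296/8), z('s5',(.757,.0584),233,197.2))
im=cv2.imread('pics/s7.png').astype(int); im0=cv2.imread('pics/s5.png').astype(int)
R=lambda i:(i[...,2]-i[...,1]>60)&(i[...,2]-i[...,0]>60)
for n,i in(('s5',im0),('s7',im)):
    ys,xs=np.where(R(i)[160:200,225:265]); print(n,len(ys),xs.mean()+225,ys.mean()+160)
a=tri([('s7',225+166/8,160+155/8),('t7',200+267/2.4,140+31/2.4)]);b=tri([('s7',225+64/8,160+296/8),('t7',200+203/2.4,140+31/2.4)]);print(a,b)
E
```

```text
ptr tip (np.float64(0.077), np.float64(0.24)) start (np.float64(0.1305), np.float64(0.06))
ptr root (np.float64(0.077), np.float64(0.28))
flag tip (np.float64(0.0765), np.float64(0.16)) (np.float64(0.0755), np.float64(0.13))
s5 46 248.97826086956522 173.41304347826087
s7 38 250.4736842105263 186.5263157894737
[ 0.75804518 -0.01083397  0.07797836] [0.75697892 0.05842607 0.07670284]
```

```bash
python3 -c "
from h import *
s=telemetry.get_state(); print(s['time_s'],s['contact_force'].round(1)); print(r.close_job())"
```

```text
58.3 [-0.6 -1.  -0.6]
the job is handed in; nothing more can be done
None
```

I finished the job and handed it in at 58.3 s; the system gave no verdict. I viewed 16 pictures, which is the limit.

- **Sleeves:** All four are in the carrier: yellow in bay 4, blue in bay 3, green in bay 2 and orange in bay 1. Each was pushed until it met the back of its bay; I saw 10 N there for yellow, blue and orange. Green's contact was only 2.4 N before one last small push whose force I did not see. After lowering, the tails lie in one line.
- **Jams:** The first push on each sleeve jammed, with about 33 N on the tool for yellow, blue and green. Orange was stopped at 6.5 N and nudged a little further before backing off. Each went in freely on the second try.
- **Dial:** Its white-lined end points at the green dot. I last looked just after turning it.
- **Pawl and pointer:** I lifted the pawl and the carrier ran down at about 4 to 4.6 mm/s. I let the pawl drop when I judged it half a tooth short of level. The pointer then stood still at about 77 to 78 mm, against about 76.5 mm for the flag, and the knob is back at its resting place.
- **Measurements that disagreed:** The starting gap between pointer and flag came out as 52 to 55 mm depending on the cameras. The top camera also differed from the wrist camera by 4 to 7 mm sideways, so I placed the sleeves by the wrist camera.
- **Left alone:** The flag and jar read the same before and after, and no sleeve was knocked aside. I did not re-measure the dishes or tip box at the end, but the arm went nowhere near them.

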